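# Show a candle jar's underside to the inspection camera

### The arm

A 7-joint arm with a two-finger parallel gripper is mounted at the origin on the work surface. World frame = base frame: x ahead of the robot, y to its left, z up, the work surface at z = 0. Lengths are in m, angles in rad, forces in N, time in s.
With the tool pointing down it reaches from about 0.4 to 0.85 m from the base axis. Payload 4.5 kg.
Tool frame: the origin (TCP) lies on the centre line of the jaws, within the pads' length; the fingertips stand 11 mm ahead of it and the grasp point (between the pads) lies 8 mm behind it; z points along the fingers, x is the direction in which the jaws open and shut, and the axes are right-handed (so a half turn about z gives the same grasp; the last joint's range is limited). The gripper opens to 88 mm and grips with 3 to 60 N. Pads are 18 mm wide; open, the fingers measure 123 mm over their backs; the gripper's body (75 mm by 187 mm) begins 45 mm behind the grasp point.
Start: joints at [-1.135, 0.689, -0.195, 1.565, 0.157, 0.902, -0.215], TCP at [0.244, 0.575, 0.25] pointing down, gripper open.
Joint ranges: [-3.01, 3.01], [-0.46, 2.08], [-1.47, 1.51], [0.13, 2.56], [-1, 4.14], [0.04, 2.09], [-2.66, 2.66]. Speed limits (rad/s): [2.57, 2.57, 3.14, 3.14, 3.14, 3.14, 3.14].

### API

Orientations are given as a unit quaternion [x, y, z, w].
In Python, from plant import r, vision, order, nets gives the robot as it stands.
- The arm moves only by the tool send_rows, never from a script. Its argument "series" is a list of rows, each an object with "delta_pos": the shift along the tool's x, y, z in cm, a list of three; "turn": the turn about the tool's z in degrees; "jaw": the closure, from 0 (fully open) to 1 (shut). In form: [{"delta_pos": [x, y, z], "turn": turn, "jaw": jaw}, ...]. A call has 1 to 8 rows; each row is the pose to reach, as a shift and turn from the pose commanded when the call began, along the tool's axes at that moment; what a row does not reach only later rows make up. A row lasts 1/12 s, in which the tool goes at most 41.7 mm and 7.16 degrees, less where a joint would pass 70% of its speed; a pose out of reach is approached as far as the arm can. A call with a gripper value outside its range is refused whole. The fingers move at their own pace and stop on an object; "force" is the grip in N (left out, the last holds). Time passes only in rows, so rows that repeat a pose let the fingers close. It gives the time, the measured TCP pose, the force and the opening at its end, in the units of the state.
- r.get_state(): the state, without advancing time (a new reading comes with each control period).
- vision.snapshot(name): name is "side" or "top" or "wrist"; returns the picture (400x640x3 uint8, blue, green, red); there is no depth.
- vision.camera_params(name): a dict with "intrinsics" (3x3 intrinsics, pixels), "extrinsics" (4x4, takes a point from world to camera coordinates). Camera axes: x right, y down, z forward; pixel columns grow to the right and rows downward; lengths in m; the calibration is good to about 2 mm. A picture is of the moment at which its call begins: read the wrist's pose just before it. camera_params takes no time and is no camera call; for the wrist camera it gives the pose at the moment of the call.
- order.finish_job(): hands the job in, once; it reports no verdict.
Trained networks look in the newest picture that a camera, given by its name, has taken for a name from the list of things; names that differ only in an ending like _2 or _b are one class to them, and where a whole thing is asked for, a point or a joint stands for the part that bears it (a point fixed in the world has none). Each returns a list of dicts, best first, with "score" (0 to 1); they miss things now and then, are a little off and sometimes report something else, mostly with a low value. They report only what shows in the picture. A call takes as long as a camera call. They do not tell look-alikes from the thing itself.
- nets.boxes_of(camera, label): "location" ([row, column] as shares, 0 to 1, of the picture: columns of its width, rows of its height, amid what is visible of it).
- nets.trace(camera, label): "region" (400x640 bool, what is visible of it) and "location" ([row, column] as shares, 0 to 1, of the picture: columns of its width, rows of its height, amid what is visible of it).
The state is a dict: "clock": time; "q": joint angles; "qd": joint speeds; "joint_torque": joint torques, N m; "tool_pos": TCP position; "eef_rot": TCP orientation; "contact_force": force on the tool from outside, world axes, zero at the start; "moment": the same for the moment, N m; "opening": opening from 0.0 (shut) to 1.0 (fully open).
Only numpy, scipy, OpenCV 4.12 (cv2) and the standard library are available. Lean on these libraries where they do the work, as an engineer would, in place of code of your own. Each camera call takes 0.05 s, during which the arm holds its last target.

### The job

One of the three black candle jars wears a wick-centring bridge: lift the bridge off by its yellow fin and hang it over the drip rail, one leg down on either side of the bar, and let it go. Then pick up that same jar and hold it still in the air with its underside squarely facing the inspection camera's lens, centred on the line of view and about 14 cm from the glass, leaving the other two jars standing where they are. Finish while still holding the jar there; do not put it down.

Things in the scene. Friction and masses are not known exactly. Their poses are not given: they have to be found in the camera images.
- jar_center (a point): the jar to inspect: black cylindrical candle jar, open at the top, 58 mm diameter, 80 mm high, wall 3.5 mm, base 5 mm, about 160 g (varies). This point is its centre, half-way up (40 mm above the underside), on its axis; z points from the underside to the mouth. It starts upright on the bench with the bridge on its rim.
- jar_b_center (a point): a second black cylindrical candle jar, open at the top, 58 mm diameter, 80 mm high, wall 3.5 mm, base 5 mm, about 160 g (varies), with no bridge; its centre, 40 mm above the underside. Leave it standing where it is.
- jar_c_center (a point): a third black cylindrical candle jar, open at the top, 58 mm diameter, 80 mm high, wall 3.5 mm, base 5 mm, about 160 g (varies), with no bridge; its centre, 40 mm above the underside. Leave it standing where it is.
- bridge_fin (a point): wick-centring bridge, ~90 g: steel bar 78 (x) x 16 (y) x 5 mm, lying across the jar's rim; a 5 mm thick leg at each end reaches 30 mm below the bar's underside, 68 mm clear between them; a yellow fin 24 (x) x 10 (y) mm stands 40 mm up from the bar's middle. Point: in the fin, 30 mm above the bar's underside, 15 mm below the fin's top; z up. Centre of mass below the bar: it hangs steadily.
- rail_top (a point): drip rail: fixed horizontal aluminium bar, 14 mm diameter, 240 mm long, between two upright posts on a dark base plate 70 x 270 x 10 mm. Point: the middle of the bar, on its highest line, 160 mm above the bench; y along the bar, x across it, z up.
- lens (a point): lens of the fixed inspection camera (blue head with a white ring light, on a grey foot): the centre of its glass, 98 mm above the bench. z is the line of view, out of the glass: it rises towards the robot's side, 35 degrees from vertical. y is level.
Things that resemble listed ones, but are neither listed nor needed, are in the scene too. Of the things that look like the part that bears bridge_fin, the largest one is meant. Leave any blue look-alike of the part that bears jar_center alone.

How it is judged:
On the way:
1. the bridge hangs over the drip rail, a leg on either side of the bar, let go and at rest (x of bridge_fin in the frame of rail_top between -0.032 and 0.032 m and y of bridge_fin in the frame of rail_top between -0.11 and 0.11 m and z of bridge_fin in the frame of rail_top between 0.024 and 0.036 m and angle between bridge_fin's own z axis and vertical below 0.3 rad and angle between the x axis of bridge_fin and the y axis of rail_top, either way round above 0.9 rad and contact force between bridge and rail above 0.2 N and contact force between the fingers and bridge below 0.05 N and linear speed of bridge below 0.04 m/s), for 0.3 s.
At the end, for the whole second after the job is handed in: Bridge upright (0.3 rad) across the rail, a leg each side, untouched. Jar still, held by the fingers alone, centre within 30 mm (each way) of the lens's line of view and 150 to 210 mm from the glass (underside 140 mm, +-30), axis within 0.22 rad of that line, underside to the lens (all of step 1 and x of jar_center in the frame of lens between -0.03 and 0.03 m and y of jar_center in the frame of lens between -0.03 and 0.03 m and z of jar_center in the frame of lens between 0.15 and 0.21 m and angle between the z axis of jar_center and the z axis of lens, either way round below 0.22 rad and angle between jar_center's own z axis and vertical below 1 rad and contact force between the fingers and jar above 1 N and linear speed of jar below 0.03 m/s and angular speed of jar below 0.2 rad/s and contact force between jar and camera below 0.05 N and contact force between jar and rail below 0.05 N and contact force between jar and bridge below 0.05 N); the arm keeps its last pose, push and grip.
It fails at once if jar b is shifted by more than 30 mm or tipped (distance of jar_b_center from where it was at the start of the episode above 0.03 m or angle between jar_b_center's own z axis and vertical above 0.5 rad).
It fails at once if jar c is shifted by more than 30 mm or tipped (distance of jar_c_center from where it was at the start of the episode above 0.03 m or angle between jar_c_center's own z axis and vertical above 0.5 rad).
It also fails if it takes over 56 s, if anything falls off the work surface, if the arm or the gripper's body presses on something with over 40 N, if the wrist force passes 120 N, or if a joint passes its speed limit or range.

## Working session

There is one attempt and no reset: what is moved stays moved. The work goes in short steps, Python scripts to look and compute and a tool call to move; the robot and the scene stay as the last step left them, time stands still between calls to the robot, and variables do not carry over. Pictures are saved under pics/ and viewed, and the job is handed in when it is done.

Besides the shell and the picture viewer there is one more tool, called after "Emit:" by a JSON object that holds its "api" and its "payload", one argument or row to a line. send_rows: Moves the arm, as the interface text tells. Its arguments: {"type":"object","properties":{"series":{"type":"array"},"force":{"type":"number"}},"required":["series"]}

```bash
ls -la; mkdir -p pics
python3 - <<'E'
from plant import r,vision,order,nets
import cv2,numpy as np
for n in ["side","top","wrist"]:
    im=vision.snapshot(n); cv2.imwrite(f"pics/{n}0.png",im)
    p=vision.camera_params(n); print(n,np.round(p["intrinsics"],1).tolist(),np.round(p["extrinsics"],3).tolist())
s=r.get_state(); print({k:np.round(v,3).tolist() for k,v in s.items()})
E
```

```text
total 12
drwxr-xr-x  3 agent agent 4096 Dec  6 23:13 .
drwxr-xr-x 23 root  root  4096 Dec  6 23:13 ..
drwxr-xr-x  2 agent agent 4096 Dec  6 23:13 pics
side [[407.7, 0.0, 307.2], [0.0, 407.7, 201.6], [0.0, 0.0, 1.0]] [[0.99, -0.142, -0.002, -0.594], [-0.085, -0.584, -0.807, 0.17], [0.114, 0.799, -0.59, 0.813], [0.0, 0.0, 0.0, 1.0]]
top [[489.1, 0.0, 318.0], [0.0, 489.1, 204.5], [0.0, 0.0, 1.0]] [[-0.011, -1.0, -0.013, 0.079], [-0.995, 0.012, -0.097, 0.581], [0.097, 0.012, -0.995, 1.174], [0.0, 0.0, 0.0, 1.0]]
wrist [[353.2, 0.0, 321.1], [0.0, 353.2, 200.0], [0.0, 0.0, 1.0]] [[0.391, 0.92, -0.002, -0.624], [0.877, -0.372, 0.303, -0.042], [0.278, -0.12, -0.953, 0.39], [0.0, 0.0, 0.0, 1.0]]
{'clock': 0.15, 'q': [-1.135, 0.69, -0.195, 1.566, 0.157, 0.903, -0.215], 'qd': [-0.0, -0.003, 0.001, -0.003, 0.001, -0.001, 0.001], 'joint_torque': [-0.002, -52.786, -1.269, -15.359, -0.052, 0.004, 0.0], 'tool_pos': [0.244, 0.575, 0.249], 'eef_rot': [0.834, 0.552, -0.001, 0.0], 'contact_force': [0.198, -0.599, -0.383], 'moment': [0.011, 0.039, 0.02], 'opening': 0.999}
```

View pics/side0.png

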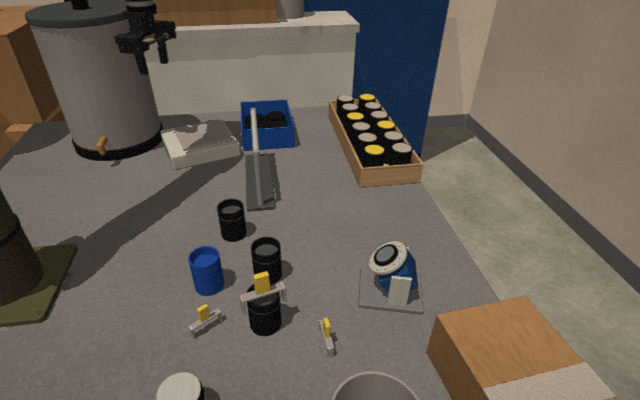

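View pics/top0.png

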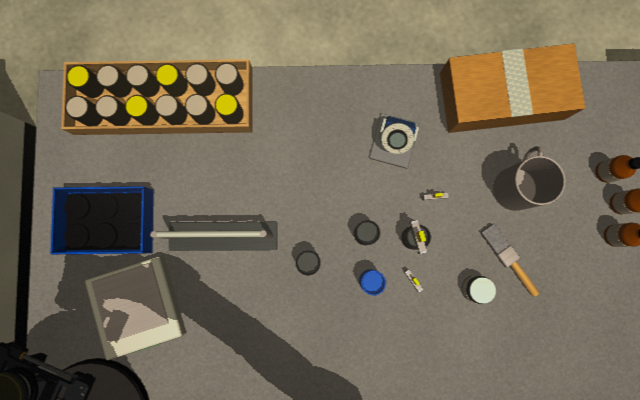

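View pics/wrist0.png

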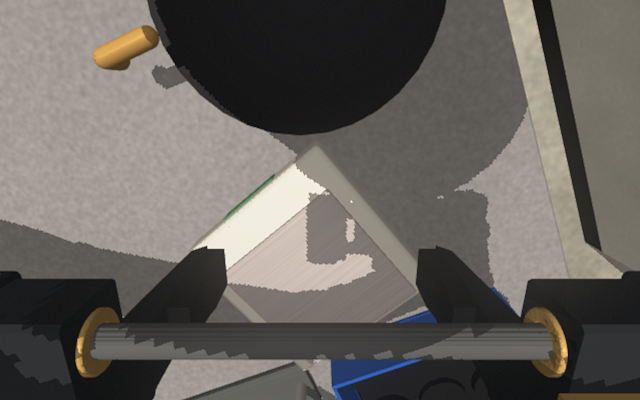

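```bash
cat > h.py <<'E'
from plant import r,vision,order,nets
import cv2,numpy as np
from scipy.spatial.transform import Rotation as R
def P(n):
    p=vision.camera_params(n); return np.array(p["intrinsics"]),np.array(p["extrinsics"])
def proj(n,X,p=None):
    K,E=p or P(n); c=E[:3,:3]@np.array(X)+E[:3,3]; u=K@c; return u[:2]/u[2]
def ray(n,uv,p=None):
    K,E=p or P(n); d=E[:3,:3].T@np.linalg.inv(K)@np.array([uv[0],uv[1],1.]); return -E[:3,:3].T@E[:3,3], d/np.linalg.norm(d)
def atz(n,uv,z,p=None):
    o,d=ray(n,uv,p); return o+d*(z-o[2])/d[2]
def tri(rays):
    A=sum(np.eye(3)-np.outer(d,d) for o,d in rays); b=sum((np.eye(3)-np.outer(d,d))@o for o,d in rays)
    X=np.linalg.solve(A,b); return X,[np.linalg.norm((np.eye(3)-np.outer(d,d))@(X-o)) for o,d in rays]
E
python3 - <<'E'
from h import *
for n in ["side","top"]:
    vision.snapshot(n)
    for l in ["jar_center","bridge_fin","rail_top","lens"]:
        for d in nets.boxes_of(n,l):
            print(n,l,round(d["score"],2),[round(d["location"][1]*640),round(d["location"][0]*400)])
im=cv2.imread("pics/top0.png"); cv2.imwrite("pics/tc.png",cv2.resize(im[100:310,270:470],None,fx=4,fy=4)[:600*2,:])
cv2.imwrite("pics/tc1.png",cv2.resize(im[170:310,290:460],None,fx=4.2,fy=4.2,interpolation=cv2.INTER_CUBIC))
im=cv2.imread("pics/side0.png")
cv2.imwrite("pics/sc1.png",cv2.resize(im[190:360,180:440],None,fx=3,fy=3,interpolation=cv2.INTER_CUBIC))
E
```

```text
side jar_center 0.88 [265, 314]
side jar_center 0.61 [205, 270]
side bridge_fin 0.87 [203, 316]
side bridge_fin 0.81 [265, 288]
side bridge_fin 0.68 [326, 338]
side bridge_fin 0.6 [393, 265]
side rail_top 0.94 [256, 178]
side lens 0.97 [393, 264]
top jar_center 0.73 [372, 282]
top jar_center 0.67 [412, 237]
top bridge_fin 0.79 [418, 238]
top bridge_fin 0.57 [411, 280]
top bridge_fin 0.49 [436, 197]
top rail_top 0.87 [220, 236]
top lens 0.61 [396, 131]
top lens 0.36 [309, 261]
```

View pics/tc1.png

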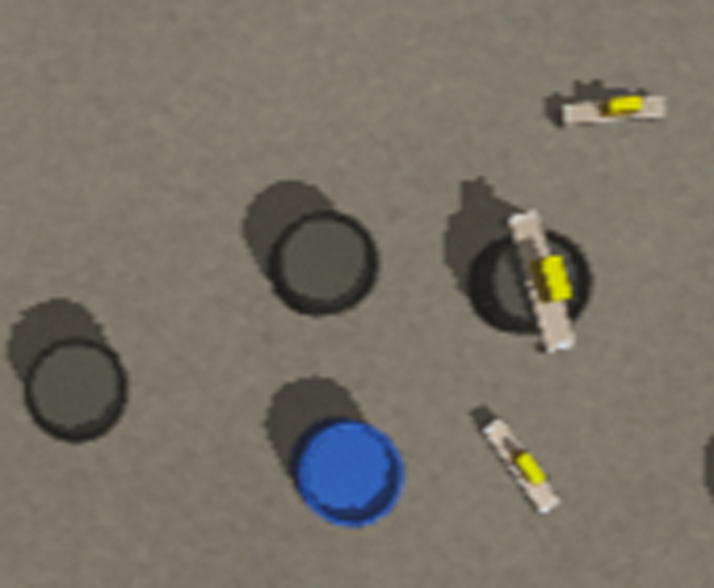

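View pics/sc1.png

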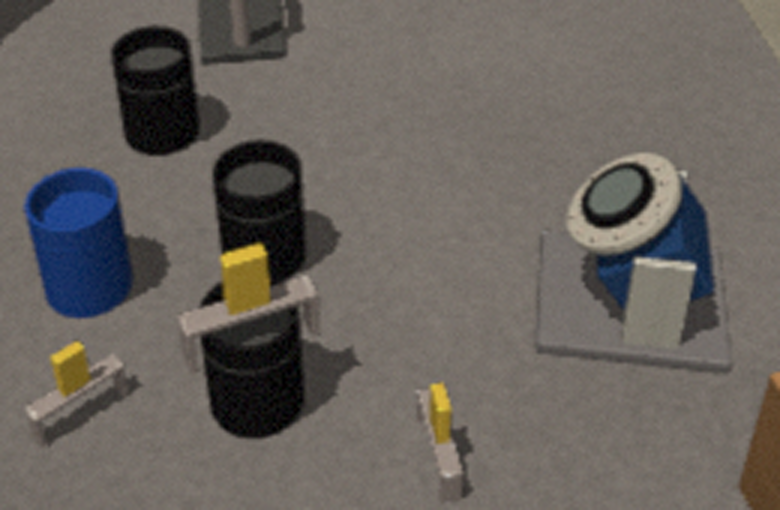

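Candidates: the bridge on the black jar at top (418,238) / side (263,288), which is the largest. The small look-alikes are at top (411,280) and (436,197). The black jars are at top (367,232), (307,263) and (416,237), and the blue jar at (372,282) is to be left alone. I choose the bridge at (418,238) and its jar.

```bash
python3 - <<'E'
from h import *
def tr(a,b): 
    X,e=tri([ray("top",a),ray("side",b)]); return np.round(X,4),np.round(e,4)
# top crop: x=290+u/4.2,y=170+v/4.2 ; side crop: 180+u/3,190+v/3
T=lambda u,v:(290+u/4.2,170+v/4.2); S=lambda u,v:(180+u/3,190+v/3)
print("fin top c",tr(T(556,277),S(244,252)))
print("bar ends mid-top far",tr(T(524,217),S(309,286)), "near",tr(T(560,343),S(187,325)))
print("lens",tr((397.5,139.5),S(615,194)))
print("jarB mouth",tr(T(323,262),S(258,170)),"jarC",tr(T(77,389),S(152,53)))
# rail ends
for z in (.16,.153): print("rail top-view ends",atz("top",(153,235),z),atz("top",(265,233),z))
print("rail side ends",atz("side",(254,112),.16),atz("side",(258,203),.16))
print("blue",atz("top",T(348,471),.08), "jarA mouth",atz("top",T(531,282),.08))
E
python3 - <<'E'
from h import *
im=cv2.imread("pics/side0.png");cv2.imwrite("pics/sc2.png",cv2.resize(im[90:220,210:310],None,fx=4.6,fy=4.6,interpolation=cv2.INTER_CUBIC))
im=cv2.imread("pics/top0.png");cv2.imwrite("pics/tc2.png",cv2.resize(im[200:260,140:290],None,fx=5,fy=5,interpolation=cv2.INTER_CUBIC))
cv2.imwrite("pics/tc3.png",cv2.resize(im[100:180,360:440],None,fx=7,fy=7,interpolation=cv2.INTER_CUBIC))
E
```

```text
fin top c (array([ 0.5   , -0.1613,  0.1274]), array([0.0012, 0.0012]))
bar ends mid-top far (array([ 0.5347, -0.153 ,  0.0859]), array([0.0013, 0.0013])) near (array([ 0.465 , -0.1708,  0.0848]), array([0.0013, 0.0013]))
lens (array([ 0.7264, -0.1165,  0.0975]), array([0.0004, 0.0004]))
jarB mouth (array([ 0.5117, -0.0419,  0.0778]), array([0.0015, 0.0015])) jarC (array([0.4427, 0.0961, 0.0772]), array([0.0014, 0.0014]))
rail top-view ends [0.50677854 0.43231425 0.16      ] [0.50825144 0.18716719 0.16      ]
rail top-view ends [0.50704994 0.43477041 0.153     ] [0.50853251 0.18801309 0.153     ]
rail side ends [0.51343441 0.4100896  0.16      ] [ 0.50511764 -0.00888945  0.16      ]
blue [ 0.39485376 -0.05309558  0.08      ] jarA mouth [ 0.49763104 -0.15689588  0.08      ]
```

View pics/sc2.png

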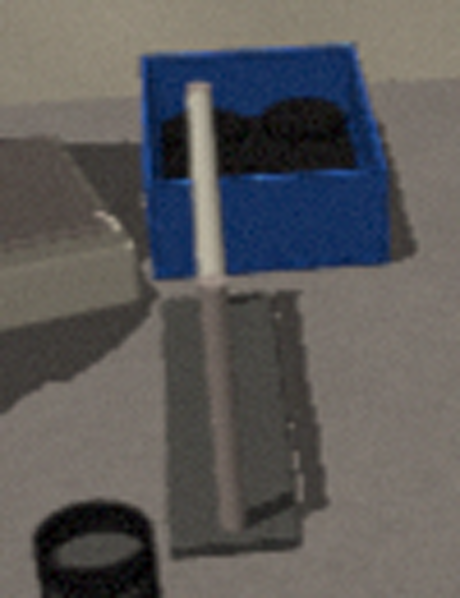

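View pics/tc2.png

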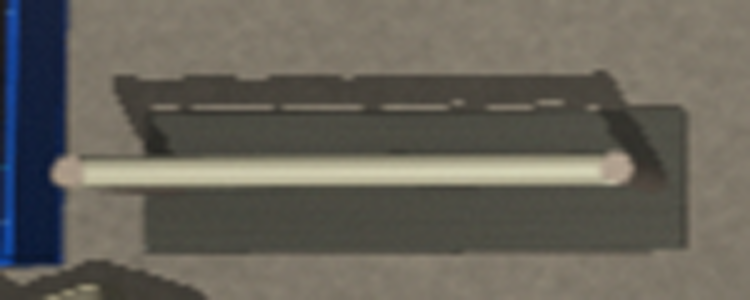

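View pics/tc3.png

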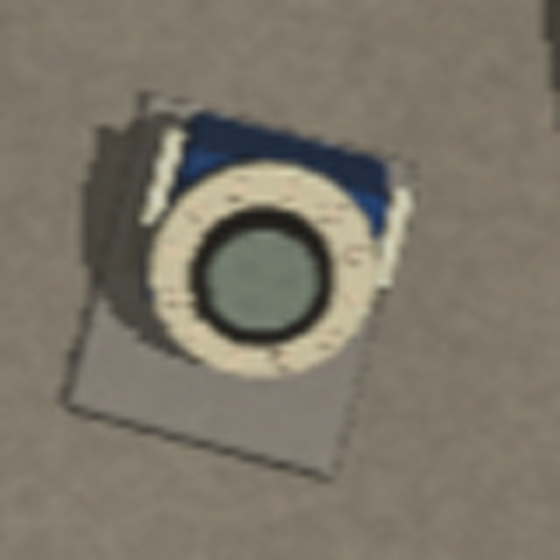

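Run:
```python
from h import *
def tr(a,b): 
    X,e=tri([ray("top",a),ray("side",b)]); return np.round(X,4),np.round(e,4)
S2=lambda u,v:(210+u/4.6,90+v/4.6); T2=lambda u,v:(140+u/5,200+v/5)
print("rail far",tr(T2(66,172),S2(199,88)),"near",tr(T2(613,167),S2(235,524)))
# foot corners, z~0.01
T3=lambda u,v:(360+u/7,100+v/7)
for z in (0,.01):
  A=[atz("top",T3(*c),z) for c in ((65,405),(330,478),(142,93),(412,165))]
  print(np.round(A,4).tolist())
  for i,j in ((0,1),(2,3),(0,2),(1,3)):
    d=A[j]-A[i]; print(i,j,np.round(np.linalg.norm(d),3),np.degrees(np.arctan2(d[1],d[0])))
B=[atz("side",(180+u/3,190+v/3),.01) for u,v in ((538,350),(730,364))]
d=B[1]-B[0];print(np.round(B,4).tolist(),np.degrees(np.arctan2(d[1],d[0])))
q=r.get_state()["eef_rot"];print(R.from_quat(q).as_matrix().round(4))
```

```text
rail far (array([0.5101, 0.4324, 0.1587]), array([0.002, 0.002])) near (array([ 0.5125,  0.2131, -0.0052]), array([0.0014, 0.0014]))
[[0.7021, -0.0587, 0.0], [0.674, -0.1538, 0.0], [0.8174, -0.0893, 0.0], [0.7891, -0.187, 0.0]]
0 1 0.099 -106.44917604287218
2 3 0.102 -106.17927382404993
0 2 0.119 -14.864060326267271
1 3 0.12 -16.08001442658519
[[0.7002, -0.0578, 0.01], [0.6723, -0.1521, 0.01], [0.8146, -0.0881, 0.01], [0.7865, -0.185, 0.01]]
0 1 0.098 -106.44917604287212
2 3 0.101 -106.17927382404991
0 2 0.118 -14.864060326267255
1 3 0.119 -16.080014426585194
[[0.6753, -0.1566, 0.01], [0.7891, -0.184, 0.01]] -13.527669627589606
[[ 3.911e-01  9.204e-01  1.000e-04]
 [ 9.204e-01 -3.911e-01  1.000e-04]
 [ 1.000e-04  1.000e-04 -1.000e+00]]
```

Run:
```python
from h import *
def tr(a,b): 
    X,e=tri([ray("top",a),ray("side",b)]); return np.round(X,4),np.round(e,4)
S2=lambda u,v:(210+u/4.6,90+v/4.6); T2=lambda u,v:(140+u/5,200+v/5)
print("near",tr(T2(613,167),S2(213,283)))
print(proj("top",(.51,.31,.16)),proj("side",(.51,.31,.16)))
```

```text
near (array([0.5089, 0.1926, 0.1585]), array([0.0014, 0.0014]))
[208.82250703 232.86333944] [254.13821978 128.35177234]
```

Emit:
{"api": "send_rows", "payload": {
  "series": [
    {"delta_pos": [-2.9,2.6,0],"turn": -2,"jaw": 0},
    {"delta_pos": [-5.8,5.2,0],"turn": -6,"jaw": 0},
    {"delta_pos": [-8.7,7.9,0],"turn": -12,"jaw": 0},
    {"delta_pos": [-11.6,10.5,0],"turn": -18,"jaw": 0},
    {"delta_pos": [-14.4,13.1,0],"turn": -24,"jaw": 0},
    {"delta_pos": [-17.3,15.7,0],"turn": -30,"jaw": 0},
    {"delta_pos": [-20.2,18.3,0],"turn": -34,"jaw": 0},
    {"delta_pos": [-23.1,20.9,0],"turn": -37.3,"jaw": 0}
  ]
}}

```text
clock: 1.32
tool_pos: [0.3469, 0.2792, 0.2499]
eef_rot: [0.612, 0.791, 0.0, 0.0]
contact_force: [0.9, -0.0, -0.8]
opening: 1.001
```

```bash
cat >> h.py <<'E'
def st():
    s=r.get_state(); return s
def yaw():
    M=R.from_quat(st()["eef_rot"]).as_matrix(); return np.degrees(np.arctan2(M[1,0],M[0,0]))
def delta(target,yw=None):
    s=st();M=R.from_quat(s["eef_rot"]).as_matrix()
    d=M.T@(np.array(target)-s["tool_pos"])*100
    t=0 if yw is None else -((yw-yaw()+180)%360-180)
    print("clock",s["clock"],"pos",np.round(s["tool_pos"],4),"yaw",round(yaw(),2),"q",np.round(s["q"],2),"tilt",round(np.degrees(np.arccos(-M[2,2])),2),"| delta",np.round(d,2),"turn",round(t,1), "F",np.round(s["contact_force"],1),"op",round(s["opening"],3))
E
python3 -c "
from h import *
delta((.5,-.1615,.25),104.3)"
```

```text
clock 1.3167 pos [0.3469 0.2792 0.2499] yaw 104.49 q [-0.49  0.48 -0.43  2.08  0.33  0.65  0.68] tilt 0.04 | delta [-4.65e+01  3.80e+00 -1.00e-02] turn 0.2 F [ 0.9 -0.  -0.8] op 1.001
```

Emit:
{"api": "send_rows", "payload": {
  "series": [
    {"delta_pos": [-3.8,0.3,0],"turn": 0,"jaw": 0},
    {"delta_pos": [-7.7,0.6,0],"turn": 0,"jaw": 0},
    {"delta_pos": [-11.6,0.9,0],"turn": 0,"jaw": 0},
    {"delta_pos": [-15.5,1.3,0],"turn": 0,"jaw": 0},
    {"delta_pos": [-19.4,1.6,0],"turn": 0,"jaw": 0},
    {"delta_pos": [-23.3,1.9,0],"turn": 0,"jaw": 0},
    {"delta_pos": [-27.2,2.2,0],"turn": 0,"jaw": 0},
    {"delta_pos": [-31.1,2.5,0],"turn": 0.2,"jaw": 0}
  ]
}}

```text
clock: 1.98
tool_pos: [0.4479, -0.0163, 0.25]
eef_rot: [0.615, 0.788, 0.0, 0.0]
contact_force: [1.0, 0.8, -0.7]
opening: 0.999
```

Emit:
{"api": "send_rows", "payload": {
  "series": [
    {"delta_pos": [-3.8,0.3,0],"turn": 0,"jaw": 0},
    {"delta_pos": [-7.7,0.6,0],"turn": 0,"jaw": 0},
    {"delta_pos": [-11.6,1.0,0],"turn": 0,"jaw": 0},
    {"delta_pos": [-15.4,1.3,0],"turn": 0,"jaw": 0},
    {"delta_pos": [-15.4,1.3,0],"turn": 0,"jaw": 0},
    {"delta_pos": [-15.4,1.3,0],"turn": 0,"jaw": 0}
  ]
}}

```text
clock: 2.48
tool_pos: [0.4975, -0.1631, 0.2494]
eef_rot: [0.617, 0.787, -0.0, 0.0]
contact_force: [-0.3, 0.6, -0.4]
opening: 0.999
```

Run:
```python
from h import *
delta((.5,-.1615,.102),104.3)
p=P("wrist");im=vision.snapshot("wrist");cv2.imwrite("pics/w1.png",im);np.savez("w1.npz",K=p[0],E=p[1])
print(proj("wrist",(.5,-.1615,.125),p),proj("wrist",(.535,-.153,.085),p))
```

```text
clock 2.4833 pos [ 0.4975 -0.1631  0.2494] yaw 103.76 q [ 0.52  0.59 -0.47  1.86  0.37  0.78  1.67] tilt 0.02 | delta [ 0.1   0.28 14.74] turn -0.5 F [-0.3  0.6 -0.4] op 0.999
[323.14712889 198.80251794] [322.78939894 223.47042006]
```

View pics/w1.png

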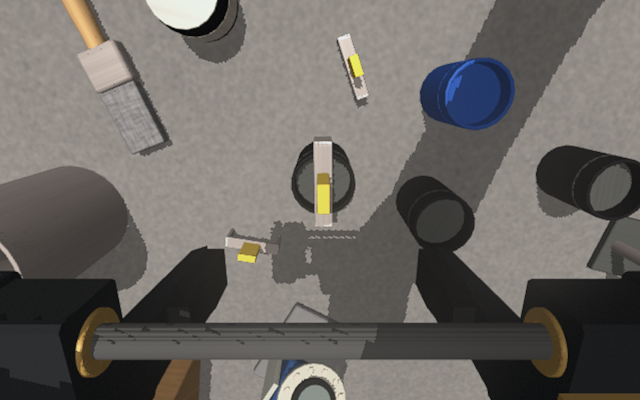

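Run:
```python
from h import *
d=np.load("w1.npz");p=(d["K"],d["E"])
im=cv2.imread("pics/w1.png")
c=np.array([.5,-.1615]);a=np.radians(14.3);ux=np.array([np.cos(a),np.sin(a)]);uy=np.array([-ux[1],ux[0]])
for z in (.125,.085):
  pts=[proj("w",[*(c+ux*s*.012+uy*t*.005),z],p) for s,t in ((1,1),(1,-1),(-1,-1),(-1,1))]
  print(z,np.round(pts,1).tolist()); cv2.polylines(im,[np.int32(np.round(pts))],True,(0,0,255) if z>.1 else (255,0,0),1)
pts=[proj("w",[*(c+ux*s*.039+uy*t*.008),.085],p) for s,t in ((1,1),(1,-1),(-1,-1),(-1,1))]
cv2.polylines(im,[np.int32(np.round(pts))],True,(0,255,0),1)
cv2.imwrite("pics/w1o.png",cv2.resize(im[120:260,250:400],None,fx=4,fy=4,interpolation=cv2.INTER_NEAREST))
```

```text
0.125 [[329.7, 213.4], [316.8, 213.5], [316.4, 183.8], [329.6, 183.7]]
0.085 [[328.7, 198.2], [317.4, 198.3], [317.1, 171.8], [328.6, 171.7]]
```

View pics/w1o.png

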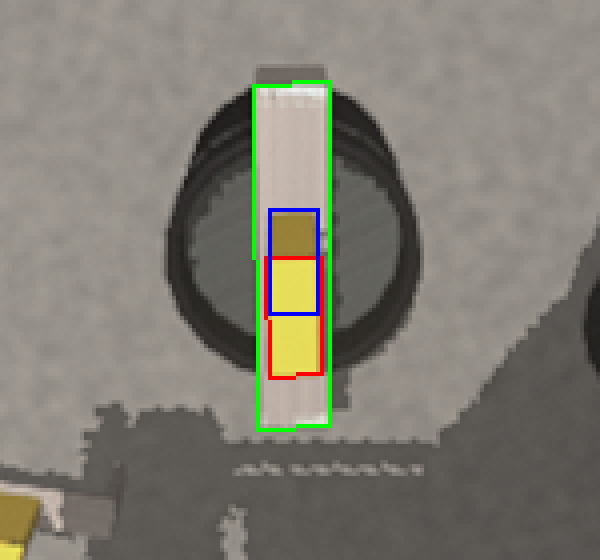

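Emit:
{"api": "send_rows", "payload": {
  "series": [
    {"delta_pos": [0,0.1,3],"turn": -0.5,"jaw": 0},
    {"delta_pos": [0,0.1,6.5],"turn": -0.5,"jaw": 0},
    {"delta_pos": [0,0.1,9],"turn": -0.5,"jaw": 0},
    {"delta_pos": [0,0.1,9.5],"turn": -0.5,"jaw": 0},
    {"delta_pos": [0,0.1,9.5],"turn": -0.5,"jaw": 0}
  ]
}}

```text
clock: 2.95
tool_pos: [0.4974, -0.1582, 0.1538]
eef_rot: [0.61, 0.792, -0.0, -0.002]
contact_force: [0.6, -0.1, 1.1]
opening: 1.002
```

Run:
```python
from h import *
delta((.5,-.1615,.103),104.3)
```

```text
clock 2.95 pos [ 0.4974 -0.1582  0.1538] yaw 104.76 q [ 0.45  0.72 -0.38  1.95  0.48  0.56  1.57] tilt 0.21 | delta [-0.4   0.18  5.08] turn 0.5 F [ 0.6 -0.1  1.1] op 1.002
```

Emit:
{"api": "send_rows", "payload": {
  "series": [
    {"delta_pos": [-0.3,0.2,0],"turn": 0,"jaw": 0},
    {"delta_pos": [-0.3,0.2,0],"turn": 0,"jaw": 0},
    {"delta_pos": [-0.3,0.2,0],"turn": 0,"jaw": 0}
  ]
}}

```text
clock: 3.2
tool_pos: [0.5024, -0.1628, 0.1563]
eef_rot: [0.612, 0.791, 0.001, 0.001]
contact_force: [0.1, 0.4, 0.6]
opening: 0.997
```

Run:
```python
from h import *
delta((.5,-.1615,.103),104.3)
```

```text
clock 3.2 pos [ 0.5024 -0.1628  0.1563] yaw 104.57 q [ 0.46  0.72 -0.38  1.94  0.48  0.56  1.58] tilt 0.19 | delta [ 0.19 -0.22  5.33] turn 0.3 F [0.1 0.4 0.6] op 0.997
```

Emit:
{"api": "send_rows", "payload": {
  "series": [
    {"delta_pos": [0.1,-0.15,1.5],"turn": 0.3,"jaw": 0},
    {"delta_pos": [0.15,-0.2,3],"turn": 0.3,"jaw": 0},
    {"delta_pos": [0.15,-0.2,4.3],"turn": 0.3,"jaw": 0},
    {"delta_pos": [0.15,-0.2,5],"turn": 0.3,"jaw": 0},
    {"delta_pos": [0.15,-0.2,5.1],"turn": 0.3,"jaw": 0},
    {"delta_pos": [0.15,-0.2,5.1],"turn": 0.3,"jaw": 0}
  ]
}}

```text
clock: 3.7
tool_pos: [0.4991, -0.1618, 0.1041]
eef_rot: [0.614, 0.789, 0.0, 0.0]
contact_force: [-0.0, -0.2, 1.0]
opening: 0.998
```

Run:
```python
from h import *
delta((.5,-.1615,.103),104.3)
im=vision.snapshot("wrist");cv2.imwrite("pics/w2.png",im)
delta((.5,-.1615,.103),104.3)
```

```text
clock 3.7 pos [ 0.4991 -0.1618  0.1041] yaw 104.28 q [ 0.41  0.8  -0.31  1.98  0.54  0.44  1.52] tilt 0.04 | delta [0.   0.09 0.11] turn -0.0 F [-0.  -0.2  1. ] op 0.998
clock 3.75 pos [ 0.4993 -0.1618  0.1044] yaw 104.27 q [ 0.41  0.8  -0.31  1.98  0.54  0.44  1.52] tilt 0.07 | delta [0.01 0.07 0.14] turn -0.0 F [ 0.   0.1 -0.5] op 1.004
```

View pics/w2.png

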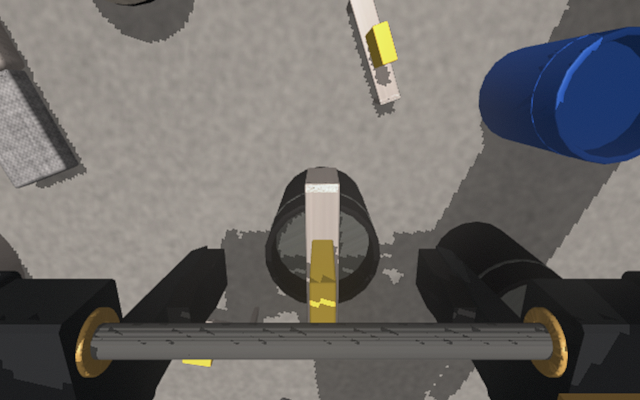

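The fin at (322,280) sits centred between the fingers at (225,…) and (418,…). Closing.

Emit:
{"api": "send_rows", "payload": {
  "series": [
    {"delta_pos": [0,0.1,0.1],"turn": 0,"jaw": 1},
    {"delta_pos": [0,0.1,0.1],"turn": 0,"jaw": 1},
    {"delta_pos": [0,0.1,0.1],"turn": 0,"jaw": 1},
    {"delta_pos": [0,0.1,0.1],"turn": 0,"jaw": 1},
    {"delta_pos": [0,0.1,0.1],"turn": 0,"jaw": 1},
    {"delta_pos": [0,0.1,0.1],"turn": 0,"jaw": 1},
    {"delta_pos": [0,0.1,0.1],"turn": 0,"jaw": 1},
    {"delta_pos": [0,0.1,0.1],"turn": 0,"jaw": 1}
  ],
  "force": 25
}}

```text
clock: 4.42
tool_pos: [0.4997, -0.1615, 0.1027]
eef_rot: [0.614, 0.79, 0.0, -0.0]
contact_force: [-0.3, -0.4, 0.8]
opening: 0.422
```

Run:
```python
from h import *
delta((.5,-.1615,.103),104.3)
```

```text
clock 4.4167 pos [ 0.4997 -0.1615  0.1027] yaw 104.28 q [ 0.41  0.81 -0.31  1.98  0.54  0.43  1.51] tilt 0.0 | delta [-0.01  0.03 -0.03] turn -0.0 F [-0.3 -0.4  0.8] op 0.422
```

Emit:
{"api": "send_rows", "payload": {
  "series": [
    {"delta_pos": [0,0,0],"turn": 0,"jaw": 1},
    {"delta_pos": [0,0,0],"turn": 0,"jaw": 1},
    {"delta_pos": [0,0,0],"turn": 0,"jaw": 1},
    {"delta_pos": [0,0,0],"turn": 0,"jaw": 1},
    {"delta_pos": [0,0,0],"turn": 0,"jaw": 1},
    {"delta_pos": [0,0,0],"turn": 0,"jaw": 1},
    {"delta_pos": [0,0,0],"turn": 0,"jaw": 1},
    {"delta_pos": [0,0,0],"turn": 0,"jaw": 1}
  ]
}}

```text
clock: 5.08
tool_pos: [0.4998, -0.1614, 0.1027]
eef_rot: [0.614, 0.79, 0.0, -0.0]
contact_force: [0.9, 0.2, -0.4]
opening: 0.112
```

Emit:
{"api": "send_rows", "payload": {
  "series": [
    {"delta_pos": [0,0,-1],"turn": 0,"jaw": 1},
    {"delta_pos": [0,0,-3],"turn": 0,"jaw": 1},
    {"delta_pos": [0,0,-6],"turn": 0,"jaw": 1},
    {"delta_pos": [0,0,-9.5],"turn": 0,"jaw": 1},
    {"delta_pos": [0,0,-13],"turn": 0,"jaw": 1},
    {"delta_pos": [0,0,-16],"turn": 0,"jaw": 1},
    {"delta_pos": [0,0,-16],"turn": 0,"jaw": 1}
  ]
}}

```text
clock: 5.67
tool_pos: [0.5029, -0.1616, 0.2689]
eef_rot: [0.614, 0.789, 0.002, 0.005]
contact_force: [0.8, 0.2, -0.9]
opening: 0.111
```

Run:
```python
from h import *
im=vision.snapshot("top");cv2.imwrite("pics/t3.png",im)
im=vision.snapshot("side");cv2.imwrite("pics/s3.png",im)
im2=vision.snapshot("wrist");cv2.imwrite("pics/w3.png",im2)
delta((.5095,.26,.262),90)
```

```text
clock 5.8167 pos [ 0.4991 -0.1617  0.2628] yaw 104.26 q [ 0.53  0.57 -0.49  1.84  0.36  0.82  1.68] tilt 0.03 | delta [40.61 11.4   0.06] turn 14.3 F [-0.3 -0.2 -1.4] op 0.115
```

View pics/s3.png

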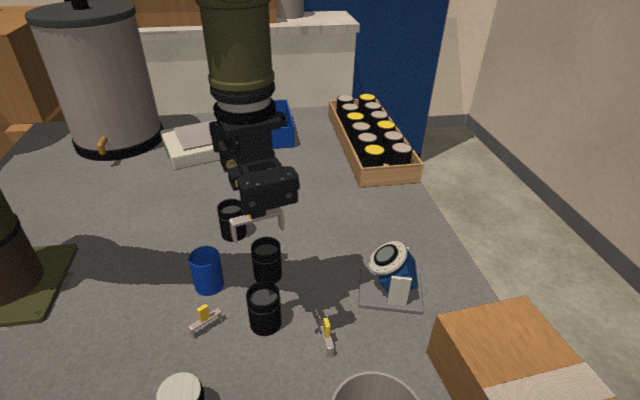

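View pics/w3.png

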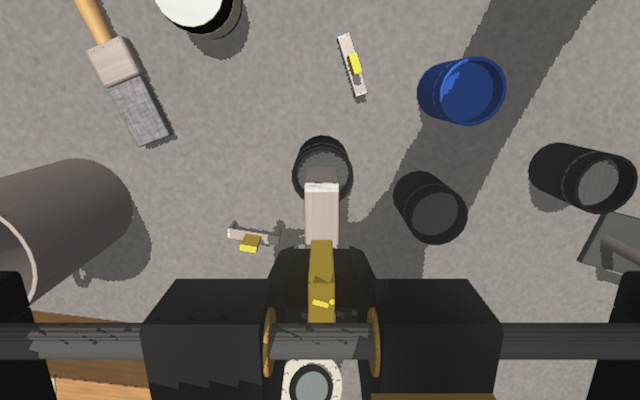

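Emit:
{"api": "send_rows", "payload": {
  "series": [
    {"delta_pos": [2,0.55,0],"turn": 0,"jaw": 1},
    {"delta_pos": [5.5,1.5,0],"turn": 2,"jaw": 1},
    {"delta_pos": [9,2.5,0],"turn": 4,"jaw": 1},
    {"delta_pos": [12.5,3.45,0],"turn": 6,"jaw": 1},
    {"delta_pos": [16,4.4,0],"turn": 8,"jaw": 1},
    {"delta_pos": [19.5,5.4,0],"turn": 10,"jaw": 1},
    {"delta_pos": [23,6.3,0],"turn": 12,"jaw": 1},
    {"delta_pos": [26.5,7.3,0],"turn": 14.3,"jaw": 1}
  ]
}}

```text
clock: 6.48
tool_pos: [0.5035, 0.1145, 0.261]
eef_rot: [0.708, 0.706, -0.002, -0.001]
contact_force: [1.0, -0.8, -0.5]
opening: 0.11
```

Run:
```python
from h import *
delta((.5095,.36,.262),90)
```

```text
clock 6.4833 pos [0.5035 0.1145 0.261 ] yaw 89.9 q [-0.06  0.55 -0.39  1.87  0.29  0.78  0.96] tilt 0.25 | delta [24.55  0.55 -0.14] turn -0.1 F [ 1.  -0.8 -0.5] op 0.11
```

Emit:
{"api": "send_rows", "payload": {
  "series": [
    {"delta_pos": [3.5,0,0],"turn": 0,"jaw": 1},
    {"delta_pos": [7,0.1,0],"turn": 0,"jaw": 1},
    {"delta_pos": [10.5,0.2,0],"turn": 0,"jaw": 1},
    {"delta_pos": [14,0.3,0],"turn": 0,"jaw": 1},
    {"delta_pos": [17.5,0.4,0],"turn": 0,"jaw": 1},
    {"delta_pos": [21,0.5,0],"turn": 0,"jaw": 1},
    {"delta_pos": [23.5,0.5,0],"turn": 0,"jaw": 1},
    {"delta_pos": [24,0.5,0],"turn": 0,"jaw": 1}
  ]
}}

```text
clock: 7.15
tool_pos: [0.5073, 0.3593, 0.2607]
eef_rot: [0.705, 0.71, -0.0, -0.002]
contact_force: [-0.3, 1.8, -1.3]
opening: 0.112
```

Emit:
{"api": "send_rows", "payload": {
  "series": [
    {"delta_pos": [0,0,0],"turn": 0,"jaw": 1},
    {"delta_pos": [0,0,0],"turn": 0,"jaw": 1},
    {"delta_pos": [0,0,0],"turn": 0,"jaw": 1}
  ]
}}

```text
clock: 7.4
tool_pos: [0.5105, 0.3507, 0.2617]
eef_rot: [0.708, 0.706, -0.002, 0.001]
contact_force: [0.1, -0.0, -1.5]
opening: 0.109
```

Run:
```python
from h import *
im=vision.snapshot("top");cv2.imwrite("pics/t4.png",im)
im=vision.snapshot("side");cv2.imwrite("pics/s4.png",im)
p=P("wrist");im2=vision.snapshot("wrist");cv2.imwrite("pics/w4.png",im2)
print(proj("wrist",(.5095,.31,.16),p),proj("wrist",(.5095,.41,.16),p))
delta((.5095,.36,.184),90)
```

```text
[264.05675323 202.67277981] [405.70577242 202.42512368]
clock 7.55 pos [0.5107 0.3514 0.2626] yaw 89.85 q [-0.48  0.68 -0.36  1.56  0.28  0.95  0.64] tilt 0.07 | delta [ 0.87 -0.12  7.86] turn -0.2 F [ 0.5 -0.2 -0.9] op 0.111
```

View pics/w4.png

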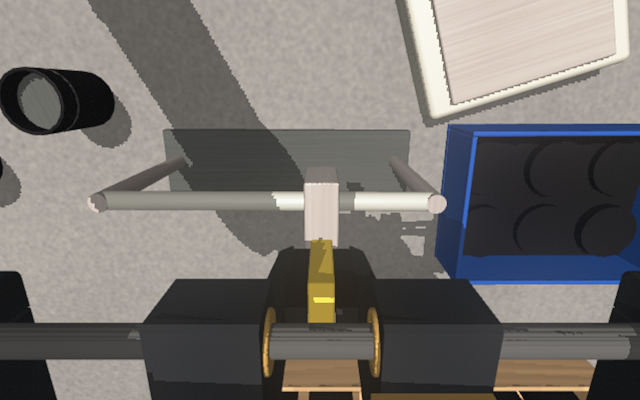

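View pics/s4.png

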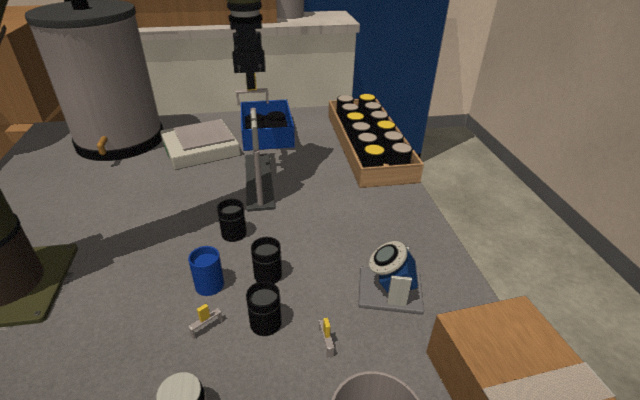

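Emit:
{"api": "send_rows", "payload": {
  "series": [
    {"delta_pos": [0.4,-0.1,2],"turn": 0,"jaw": 1},
    {"delta_pos": [0.8,-0.1,4.5],"turn": 0,"jaw": 1},
    {"delta_pos": [0.8,-0.1,6],"turn": 0,"jaw": 1},
    {"delta_pos": [0.8,-0.1,7],"turn": 0,"jaw": 1},
    {"delta_pos": [0.8,-0.1,7.5],"turn": 0,"jaw": 1},
    {"delta_pos": [0.8,-0.1,7.5],"turn": 0,"jaw": 1},
    {"delta_pos": [0.8,-0.1,7.5],"turn": 0,"jaw": 1}
  ]
}}

```text
clock: 8.13
tool_pos: [0.5097, 0.3612, 0.1884]
eef_rot: [0.707, 0.707, 0.0, 0.0]
contact_force: [0.0, -0.0, -1.3]
opening: 0.11
```

Run:
```python
from h import *
im=vision.snapshot("side");cv2.imwrite("pics/s5.png",cv2.resize(im[60:220,200:320],None,fx=3.7,fy=3.7))
delta((.5095,.36,.184),90)
```

```text
clock 8.1833 pos [0.5099 0.3616 0.1888] yaw 89.95 q [-0.51  0.77 -0.33  1.62  0.32  0.8   0.59] tilt 0.11 | delta [-0.16 -0.04  0.48] turn -0.0 F [ 0.1 -0.1 -1.3] op 0.109
```

View pics/s5.png

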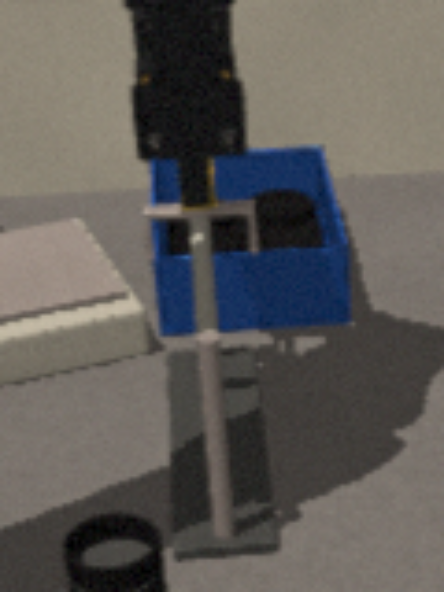

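Straddling the rail. Lowering until the force shows contact.

Emit:
{"api": "send_rows", "payload": {
  "series": [
    {"delta_pos": [0,0,0.2],"turn": 0,"jaw": 1},
    {"delta_pos": [0,0,0.4],"turn": 0,"jaw": 1},
    {"delta_pos": [0,0,0.5],"turn": 0,"jaw": 1},
    {"delta_pos": [0,0,0.5],"turn": 0,"jaw": 1},
    {"delta_pos": [0,0,0.5],"turn": 0,"jaw": 1}
  ]
}}

```text
clock: 8.6
tool_pos: [0.5092, 0.3614, 0.1828]
eef_rot: [0.707, 0.707, 0.0, -0.0]
contact_force: [0.4, -0.0, -0.8]
opening: 0.111
```

Emit:
{"api": "send_rows", "payload": {
  "series": [
    {"delta_pos": [0,0,0.1],"turn": 0,"jaw": 1},
    {"delta_pos": [0,0,0.15],"turn": 0,"jaw": 1},
    {"delta_pos": [0,0,0.15],"turn": 0,"jaw": 1}
  ]
}}

```text
clock: 8.85
tool_pos: [0.5093, 0.3615, 0.1825]
eef_rot: [0.707, 0.707, 0.0, 0.0]
contact_force: [-1.5, -1.7, 7.0]
opening: 0.108
```

Emit:
{"api": "send_rows", "payload": {
  "series": [
    {"delta_pos": [0,0,-0.05],"turn": 0,"jaw": 0.5},
    {"delta_pos": [0,0,-0.05],"turn": 0,"jaw": 0.5},
    {"delta_pos": [0,0,-0.05],"turn": 0,"jaw": 0.5},
    {"delta_pos": [0,0,-0.05],"turn": 0,"jaw": 0.5},
    {"delta_pos": [0,0,-0.05],"turn": 0,"jaw": 0.5},
    {"delta_pos": [0,0,-0.05],"turn": 0,"jaw": 0.5},
    {"delta_pos": [0,0,-0.05],"turn": 0,"jaw": 0.5}
  ]
}}

```text
clock: 9.43
tool_pos: [0.5092, 0.3613, 0.1816]
eef_rot: [0.707, 0.707, -0.0, -0.0]
contact_force: [0.1, 0.6, 0.0]
opening: 0.501
```

Emit:
{"api": "send_rows", "payload": {
  "series": [
    {"delta_pos": [0,0,-0.5],"turn": 0,"jaw": 0.5},
    {"delta_pos": [0,0,-2],"turn": 0,"jaw": 0.5},
    {"delta_pos": [0,0,-4.5],"turn": 0,"jaw": 0.5},
    {"delta_pos": [0,0,-7.5],"turn": 0,"jaw": 0.3},
    {"delta_pos": [0,0,-10],"turn": 0,"jaw": 0},
    {"delta_pos": [0,0,-10],"turn": 0,"jaw": 0}
  ]
}}

```text
clock: 9.93
tool_pos: [0.5113, 0.3637, 0.2877]
eef_rot: [0.707, 0.707, 0.005, 0.0]
contact_force: [1.3, 0.7, -0.4]
opening: 0.701
```

Run:
```python
from h import *
im=vision.snapshot("side");cv2.imwrite("pics/s6.png",cv2.resize(im[60:220,200:320],None,fx=3.7,fy=3.7))
im=vision.snapshot("wrist");cv2.imwrite("pics/w6.png",im)
d=np.load("w1.npz");p=(d["K"],d["E"])
delta((.4976,-.1569,.2),90)
```

```text
clock 10.0333 pos [0.5096 0.3617 0.283 ] yaw 89.97 q [-0.49  0.67 -0.37  1.52  0.27  1.    0.64] tilt 0.15 | delta [-51.87  -1.19   8.21] turn -0.0 F [-0.8  0.5 -0.2] op 0.794
```

View pics/s6.png

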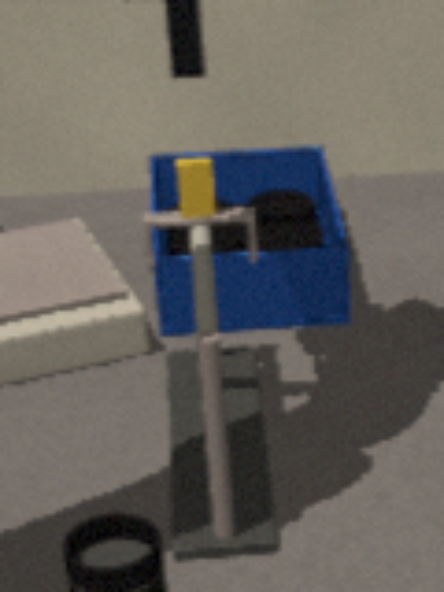

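View pics/w6.png

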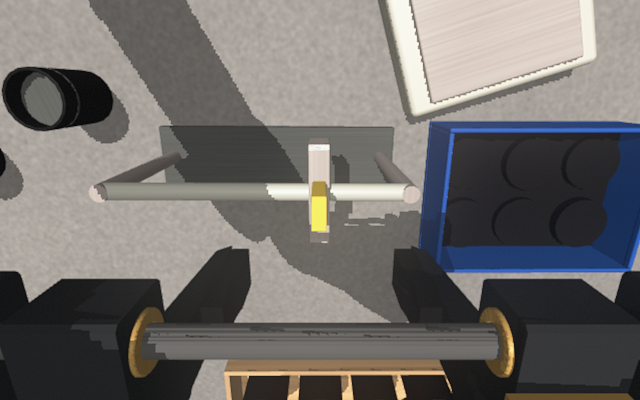

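Emit:
{"api": "send_rows", "payload": {
  "series": [
    {"delta_pos": [-2,0,0],"turn": 0,"jaw": 0},
    {"delta_pos": [-6,-0.1,0],"turn": 0,"jaw": 0},
    {"delta_pos": [-10,-0.2,0],"turn": 0,"jaw": 0},
    {"delta_pos": [-14,-0.3,0],"turn": 0,"jaw": 0},
    {"delta_pos": [-18,-0.4,0.3],"turn": 0,"jaw": 0},
    {"delta_pos": [-22,-0.5,1],"turn": 0,"jaw": 0},
    {"delta_pos": [-26,-0.6,1.5],"turn": 0,"jaw": 0},
    {"delta_pos": [-30,-0.7,2],"turn": 0,"jaw": 0}
  ]
}}

```text
clock: 10.7
tool_pos: [0.5008, 0.0592, 0.2604]
eef_rot: [0.707, 0.707, -0.001, -0.001]
contact_force: [0.7, 0.2, 0.4]
opening: 0.997
```

Emit:
{"api": "send_rows", "payload": {
  "series": [
    {"delta_pos": [-4,-0.1,0.2],"turn": 0,"jaw": 0},
    {"delta_pos": [-8,-0.2,0.5],"turn": 0,"jaw": 0},
    {"delta_pos": [-12,-0.3,0.9],"turn": 0,"jaw": 0},
    {"delta_pos": [-16,-0.4,1.2],"turn": 0,"jaw": 0},
    {"delta_pos": [-19.5,-0.5,1.2],"turn": 0,"jaw": 0},
    {"delta_pos": [-21.5,-0.5,1.2],"turn": 0,"jaw": 0},
    {"delta_pos": [-21.5,-0.5,1.2],"turn": 0,"jaw": 0},
    {"delta_pos": [-21.5,-0.5,1.2],"turn": 0,"jaw": 0}
  ]
}}

```text
clock: 11.37
tool_pos: [0.496, -0.1545, 0.2485]
eef_rot: [0.708, 0.706, -0.001, -0.001]
contact_force: [-0.5, 0.9, 0.6]
opening: 1.001
```

Run:
```python
from h import *
delta((.4976,-.1569,.052),90)
p=P("wrist");im=vision.snapshot("wrist");cv2.imwrite("pics/w7.png",im)
for c,col in (((.4976,-.1569),(0,0,255)),):
  for z in (.08,0):
    a=np.linspace(0,2*np.pi,60); pts=[proj("w",(c[0]+.029*np.cos(t),c[1]+.029*np.sin(t),z),p) for t in a]
    o=im; cv2.polylines(o,[np.int32(np.round(np.array(pts)))],True,col,1)
cv2.imwrite("pics/w7o.png",cv2.resize(o[110:290,200:420],None,fx=3.3,fy=3.3,interpolation=cv2.INTER_NEAREST))
np.savez("w7.npz",K=p[0],E=p[1])
```

```text
clock 11.3667 pos [ 0.496  -0.1545  0.2485] yaw 89.81 q [ 0.47  0.57 -0.41  1.87  0.32  0.76  1.46] tilt 0.14 | delta [-0.25  0.2  19.65] turn -0.2 F [-0.5  0.9  0.6] op 1.001
```

View pics/w7o.png

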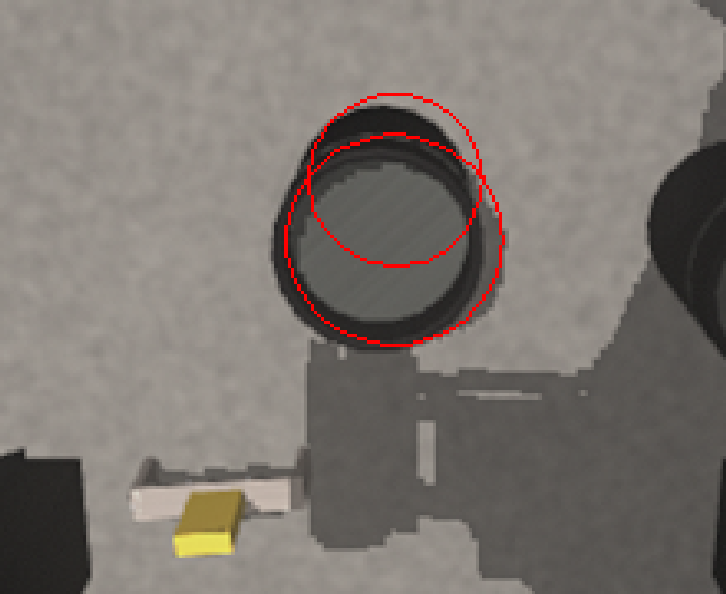

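```bash
cat > ov.py <<'E'
from h import *
import sys
c=(float(sys.argv[1]),float(sys.argv[2]))
p=P("wrist");im=vision.snapshot("wrist");o=im.copy()
for z in (.08,0):
    a=np.linspace(0,2*np.pi,60); pts=[proj("w",(c[0]+.029*np.cos(t),c[1]+.029*np.sin(t),z),p) for t in a]
    cv2.polylines(o,[np.int32(np.round(np.array(pts)))],True,(0,0,255),1)
cv2.imwrite(sys.argv[3],cv2.resize(o[110:290,200:420],None,fx=3.3,fy=3.3,interpolation=cv2.INTER_NEAREST))
delta((*c,.052),90)
E
python3 ov.py .4985 -.1600 pics/w8o.png
```

```text
clock 11.4667 pos [ 0.4968 -0.1519  0.2492] yaw 90.11 q [ 0.47  0.57 -0.41  1.87  0.32  0.76  1.46] tilt 0.12 | delta [-0.85  0.19 19.71] turn 0.1 F [ 0.7  2.  -0.2] op 0.998
```

View pics/w8o.png

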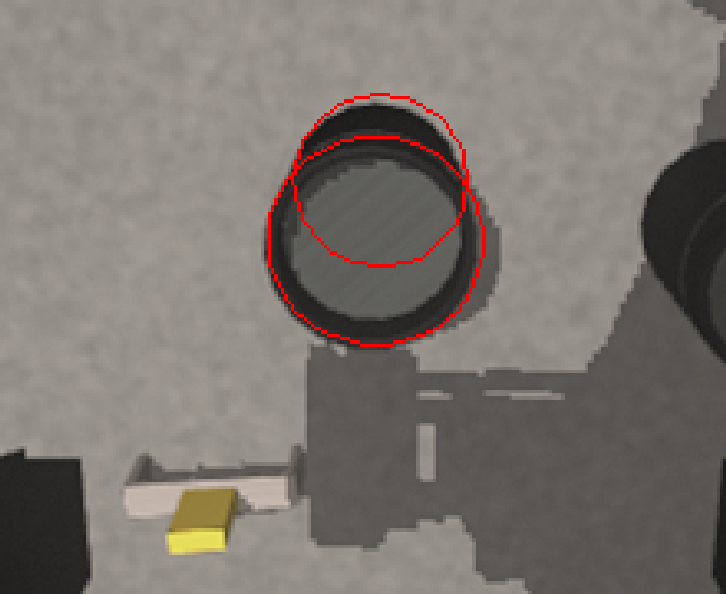

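Emit:
{"api": "send_rows", "payload": {
  "series": [
    {"delta_pos": [-0.5,0.2,2],"turn": 0,"jaw": 0},
    {"delta_pos": [-0.6,0.25,5],"turn": 0,"jaw": 0},
    {"delta_pos": [-0.6,0.25,8],"turn": 0,"jaw": 0},
    {"delta_pos": [-0.6,0.25,10],"turn": 0,"jaw": 0},
    {"delta_pos": [-0.6,0.25,10.5],"turn": 0,"jaw": 0},
    {"delta_pos": [-0.6,0.25,10.5],"turn": 0,"jaw": 0},
    {"delta_pos": [-0.6,0.25,10.5],"turn": 0,"jaw": 0}
  ]
}}

```text
clock: 12.05
tool_pos: [0.5002, -0.1584, 0.1453]
eef_rot: [0.707, 0.708, 0.0, 0.0]
contact_force: [1.1, 0.7, 0.7]
opening: 1.003
```

```bash
python3 ov.py .4993 -.1602 pics/w9o.png
```

```text
clock 12.1 pos [ 0.5006 -0.1588  0.1458] yaw 90.06 q [ 0.41  0.73 -0.31  1.96  0.43  0.51  1.37] tilt 0.12 | delta [-0.14 -0.15  9.38] turn 0.1 F [-1.3 -0.4  0.2] op 0.994
```

View pics/w9o.png

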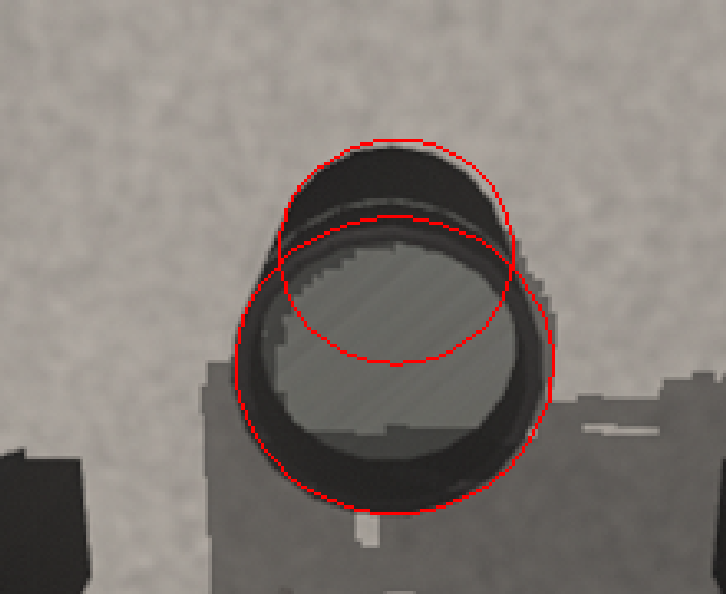

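Emit:
{"api": "send_rows", "payload": {
  "series": [
    {"delta_pos": [-0.2,-0.1,2],"turn": 0,"jaw": 0},
    {"delta_pos": [-0.2,-0.1,4.5],"turn": 0,"jaw": 0},
    {"delta_pos": [-0.2,-0.1,7],"turn": 0,"jaw": 0},
    {"delta_pos": [-0.2,-0.1,8.7],"turn": 0,"jaw": 0},
    {"delta_pos": [-0.2,-0.1,9.3],"turn": 0,"jaw": 0},
    {"delta_pos": [-0.2,-0.1,9.3],"turn": 0,"jaw": 0},
    {"delta_pos": [-0.2,-0.1,9.3],"turn": 0,"jaw": 0}
  ]
}}

```text
clock: 12.68
tool_pos: [0.4994, -0.1617, 0.0528]
eef_rot: [0.707, 0.707, 0.001, 0.001]
contact_force: [-0.5, 0.1, -0.7]
opening: 1.001
```

```bash
python3 ov.py .4993 -.161 pics/w10o.png
```

```text
clock 12.7333 pos [ 0.4996 -0.1618  0.0531] yaw 89.98 q [ 0.34  0.89 -0.19  2.    0.51  0.3   1.29] tilt 0.15 | delta [ 0.08 -0.03  0.11] turn -0.0 F [0.3 0.7 0.1] op 1.0
```

Emit:
{"api": "send_rows", "payload": {
  "series": [
    {"delta_pos": [0.05,0,0.1],"turn": 0,"jaw": 1},
    {"delta_pos": [0.05,0,0.1],"turn": 0,"jaw": 1},
    {"delta_pos": [0.05,0,0.1],"turn": 0,"jaw": 1},
    {"delta_pos": [0.05,0,0.1],"turn": 0,"jaw": 1},
    {"delta_pos": [0.05,0,0.1],"turn": 0,"jaw": 1},
    {"delta_pos": [0.05,0,0.1],"turn": 0,"jaw": 1},
    {"delta_pos": [0.05,0,0.1],"turn": 0,"jaw": 1},
    {"delta_pos": [0.05,0,0.1],"turn": 0,"jaw": 1}
  ],
  "force": 12
}}

```text
clock: 13.4
tool_pos: [0.4987, -0.1612, 0.0509]
eef_rot: [0.707, 0.707, 0.0, 0.0]
contact_force: [-0.9, 0.1, 4.8]
opening: 0.647
```

Emit:
{"api": "send_rows", "payload": {
  "series": [
    {"delta_pos": [0,0,0],"turn": 0,"jaw": 1},
    {"delta_pos": [0,0,0],"turn": 0,"jaw": 1}
  ]
}}

```text
clock: 13.57
tool_pos: [0.4987, -0.1612, 0.0509]
eef_rot: [0.707, 0.707, 0.0, 0.0]
contact_force: [-1.0, 0.1, 5.6]
opening: 0.648
```

Emit:
{"api": "send_rows", "payload": {
  "series": [
    {"delta_pos": [0,0,-0.5],"turn": 0,"jaw": 1},
    {"delta_pos": [0,0,-2],"turn": 0,"jaw": 1},
    {"delta_pos": [0,0,-4.5],"turn": 0,"jaw": 1},
    {"delta_pos": [0,0,-8],"turn": 0,"jaw": 1},
    {"delta_pos": [0,0,-11.5],"turn": 0,"jaw": 1},
    {"delta_pos": [0,0,-15],"turn": 0,"jaw": 1},
    {"delta_pos": [0,0,-18],"turn": 0,"jaw": 1},
    {"delta_pos": [0,0,-19],"turn": 0,"jaw": 1}
  ]
}}

```text
clock: 14.23
tool_pos: [0.5002, -0.1613, 0.2447]
eef_rot: [0.707, 0.707, 0.002, 0.003]
contact_force: [-0.0, 0.5, -0.8]
opening: 0.645
```

Run:
```python
from h import *
cv2.imwrite("pics/w11.png",vision.snapshot("wrist"))
cv2.imwrite("pics/s11.png",vision.snapshot("side"))
delta((.58,.25,.24),90)
```

```text
clock 14.3333 pos [ 0.4993 -0.1615  0.2422] yaw 89.96 q [ 0.48  0.59 -0.41  1.87  0.34  0.75  1.45] tilt 0.21 | delta [41.15  8.03  0.21] turn -0.0 F [ 0.2 -0.2 -1.8] op 0.652
```

View pics/w11.png

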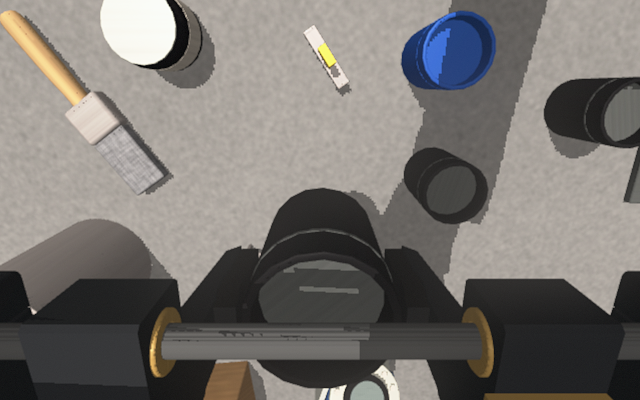

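View pics/s11.png

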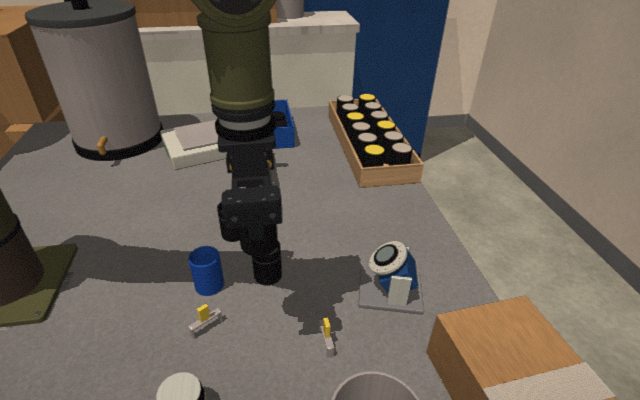

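Emit:
{"api": "send_rows", "payload": {
  "series": [
    {"delta_pos": [1.5,1,0],"turn": 0,"jaw": 1},
    {"delta_pos": [4.5,2.5,0],"turn": 0,"jaw": 1},
    {"delta_pos": [8,4,0],"turn": 0,"jaw": 1},
    {"delta_pos": [11.5,5.5,0],"turn": 0,"jaw": 1},
    {"delta_pos": [15,7,0],"turn": 0,"jaw": 1},
    {"delta_pos": [18.5,8,0],"turn": 0,"jaw": 1},
    {"delta_pos": [22,8,0],"turn": 0,"jaw": 1},
    {"delta_pos": [25.5,8,0],"turn": 0,"jaw": 1}
  ]
}}

```text
clock: 15.0
tool_pos: [0.5776, 0.0952, 0.2377]
eef_rot: [0.707, 0.707, -0.002, -0.001]
contact_force: [-0.1, 0.5, -1.7]
opening: 0.65
```

Emit:
{"api": "send_rows", "payload": {
  "series": [
    {"delta_pos": [3.5,0,0],"turn": 0,"jaw": 1},
    {"delta_pos": [7,0,0],"turn": 0,"jaw": 1},
    {"delta_pos": [10.5,0,0],"turn": 0,"jaw": 1},
    {"delta_pos": [13.5,0,0],"turn": 0,"jaw": 1},
    {"delta_pos": [15.5,0,0],"turn": 0,"jaw": 1},
    {"delta_pos": [15.5,0,0],"turn": 0,"jaw": 1},
    {"delta_pos": [15.5,0,0],"turn": 0,"jaw": 1}
  ]
}}

```text
clock: 15.58
tool_pos: [0.5771, 0.2496, 0.2379]
eef_rot: [0.706, 0.708, -0.002, -0.001]
contact_force: [1.3, -0.8, -1.6]
opening: 0.651
```

Run:
```python
from h import *
delta((.58,.25,.193),90)
cv2.imwrite("pics/w12.png",vision.snapshot("wrist"))
cv2.imwrite("pics/s12.png",vision.snapshot("side"))
```

```text
clock 15.5833 pos [0.5771 0.2496 0.2379] yaw 90.16 q [-0.29  0.72 -0.36  1.56  0.29  0.92  0.83] tilt 0.26 | delta [0.05 0.31 4.49] turn 0.2 F [ 1.3 -0.8 -1.6] op 0.651
```

View pics/w12.png

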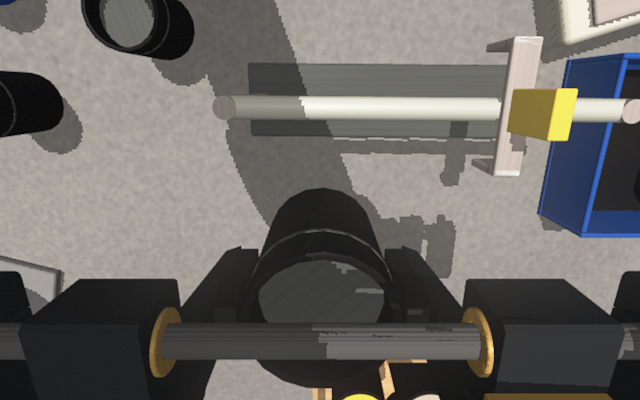

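View pics/s12.png

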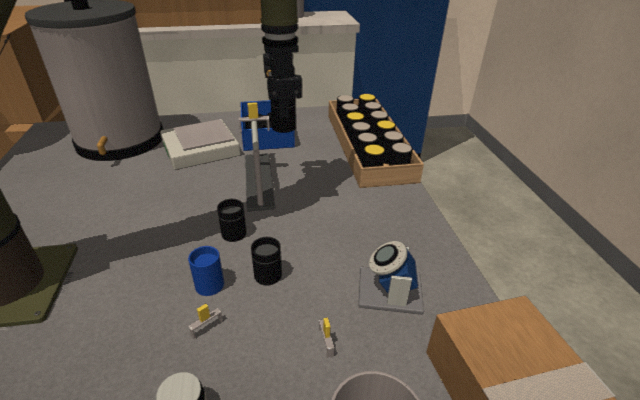

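Emit:
{"api": "send_rows", "payload": {
  "series": [
    {"delta_pos": [0,0.2,1],"turn": 0,"jaw": 1},
    {"delta_pos": [0,0.2,2.5],"turn": 0,"jaw": 1},
    {"delta_pos": [0,0.2,4],"turn": 0,"jaw": 1},
    {"delta_pos": [0,0,4.5],"turn": 0,"jaw": 1},
    {"delta_pos": [0,-1,4.5],"turn": 0,"jaw": 1},
    {"delta_pos": [0,-2,4.5],"turn": 0,"jaw": 1},
    {"delta_pos": [0,-2.5,4.5],"turn": 0,"jaw": 1},
    {"delta_pos": [0,-2.5,4.5],"turn": 0,"jaw": 1}
  ],
  "force": 8
}}

```text
clock: 16.35
tool_pos: [0.5527, 0.2482, 0.1957]
eef_rot: [0.707, 0.707, -0.001, -0.0]
contact_force: [-0.3, 1.0, -1.7]
opening: 0.649
```

Run:
```python
from h import *
delta((.54,.25,.193),90)
```

```text
clock 16.35 pos [0.5527 0.2482 0.1957] yaw 89.99 q [-0.31  0.74 -0.34  1.67  0.32  0.78  0.78] tilt 0.07 | delta [ 0.18 -1.27  0.27] turn -0.0 F [-0.3  1.  -1.7] op 0.649
```

Emit:
{"api": "send_rows", "payload": {
  "series": [
    {"delta_pos": [0,-0.3,0.2],"turn": 0,"jaw": 1},
    {"delta_pos": [0,-0.6,0.2],"turn": 0,"jaw": 1},
    {"delta_pos": [0,-0.9,0.2],"turn": 0,"jaw": 1},
    {"delta_pos": [0,-1.2,0.2],"turn": 0,"jaw": 1},
    {"delta_pos": [0,-1.5,0.2],"turn": 0,"jaw": 1},
    {"delta_pos": [0,-1.8,0.2],"turn": 0,"jaw": 1},
    {"delta_pos": [0,-1.8,0.2],"turn": 0,"jaw": 1}
  ]
}}

```text
clock: 16.93
tool_pos: [0.5358, 0.2488, 0.1941]
eef_rot: [0.707, 0.707, 0.0, 0.0]
contact_force: [1.7, -0.5, 0.2]
opening: 0.643
```

Run:
```python
from h import *
delta((.52,.25,.193),90)
im=vision.snapshot("wrist")
cv2.imwrite("pics/w13.png",im)
im=vision.snapshot("side")
cv2.imwrite("pics/s13.png",cv2.resize(im[60:200,210:340],None,fx=4.2,fy=4.2,interpolation=cv2.INTER_CUBIC))
```

```text
clock 16.9333 pos [0.5358 0.2488 0.1941] yaw 89.98 q [-0.32  0.73 -0.33  1.72  0.33  0.75  0.75] tilt 0.06 | delta [ 0.12 -1.58  0.11] turn -0.0 F [ 1.7 -0.5  0.2] op 0.643
```

View pics/w13.png

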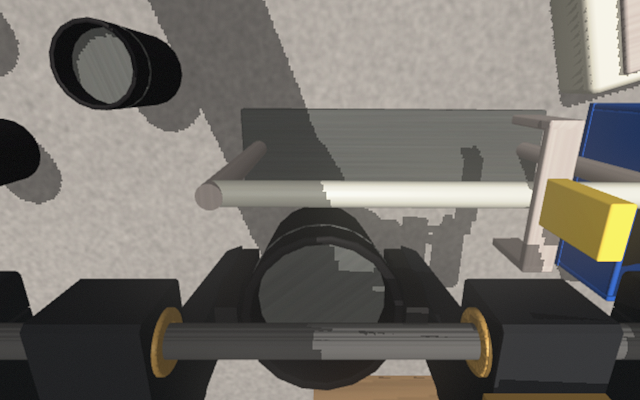

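View pics/s13.png

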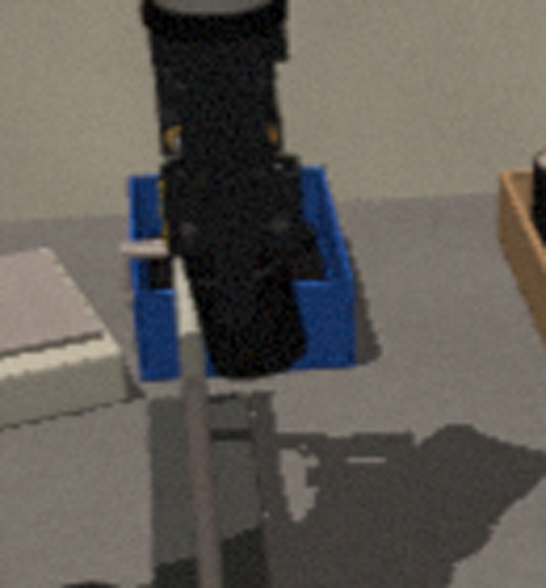

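The jar pivots in the grip against the rail and the bridge is undisturbed. Continuing.

Emit:
{"api": "send_rows", "payload": {
  "series": [
    {"delta_pos": [0.1,-0.3,0.1],"turn": 0,"jaw": 1},
    {"delta_pos": [0.1,-0.6,0.1],"turn": 0,"jaw": 1},
    {"delta_pos": [0.1,-0.9,0.1],"turn": 0,"jaw": 1},
    {"delta_pos": [0.1,-1.2,0.1],"turn": 0,"jaw": 1},
    {"delta_pos": [0.1,-1.5,0.1],"turn": 0,"jaw": 1},
    {"delta_pos": [0.1,-1.6,0.1],"turn": 0,"jaw": 1},
    {"delta_pos": [0.1,-1.6,0.1],"turn": 0,"jaw": 1}
  ]
}}

```text
clock: 17.62
tool_pos: [0.5194, 0.2503, 0.1931]
eef_rot: [0.707, 0.707, 0.0, -0.0]
contact_force: [3.8, 0.9, 4.0]
opening: 0.64
```

```bash
cat > jt.py <<'E'
from h import *
import sys
# overlay of jar tilted by angles in the wrist view; grip h above underside
def jar(p,G,ax,h):
    ax=np.array(ax)/np.linalg.norm(ax); u=np.cross(ax,[0,0,1.]);u/=np.linalg.norm(u);v=np.cross(ax,u)
    out=[]
    for s in (.08-h,-h):
        out.append(np.array([proj("w",G+ax*s+.029*(np.cos(t)*u+np.sin(t)*v),p) for t in np.linspace(0,2*np.pi,50)]))
    return out
if __name__=="__main__":
    s=st();M=R.from_quat(s["eef_rot"]).as_matrix();G=np.array(s["tool_pos"])-.008*M[:,2]
    h=float(sys.argv[2]); cam=sys.argv[3]; x0,y0,w,hh=map(int,sys.argv[4].split(','))
    p=P(cam);im=vision.snapshot(cam)
    for a,col in zip(map(float,sys.argv[5:]),((0,0,255),(0,255,0),(255,128,0))):
        t=np.radians(a); ax=-M[:,1]*np.sin(t)+np.array([0,0,1])*np.cos(t)
        for q in jar(p,G,ax,h): cv2.polylines(im,[np.int32(np.round(q*4)) ],True,col,1,shift=2)
    f=min(750/w,560/hh)
    cv2.imwrite(sys.argv[1],cv2.resize(im[y0:y0+hh,x0:x0+w],None,fx=f,fy=f,interpolation=cv2.INTER_CUBIC))
    delta((.52,.25,.193),90)
E
python3 jt.py pics/w14.png .059 wrist 200,180,250,220 25 35 ; python3 jt.py pics/s14.png .059 side 220,90,120,100 25 35
```

```text
clock 17.6667 pos [0.5195 0.2503 0.193 ] yaw 90.01 q [-0.33  0.71 -0.33  1.77  0.33  0.72  0.73] tilt 0.05 | delta [-0.03  0.05  0.  ] turn 0.0 F [3.9 0.7 4. ] op 0.637
clock 17.7167 pos [0.5196 0.2503 0.1929] yaw 90.0 q [-0.33  0.71 -0.33  1.77  0.33  0.72  0.73] tilt 0.05 | delta [-0.03  0.04 -0.01] turn -0.0 F [3.2 1.2 4.2] op 0.643
```

View pics/w14.png

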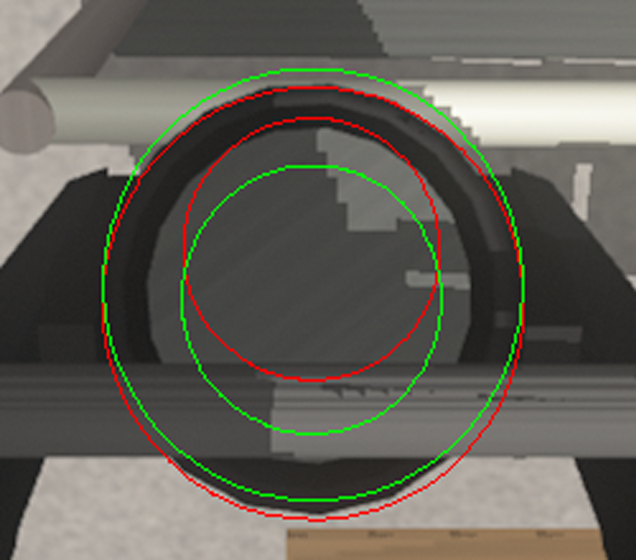

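View pics/s14.png

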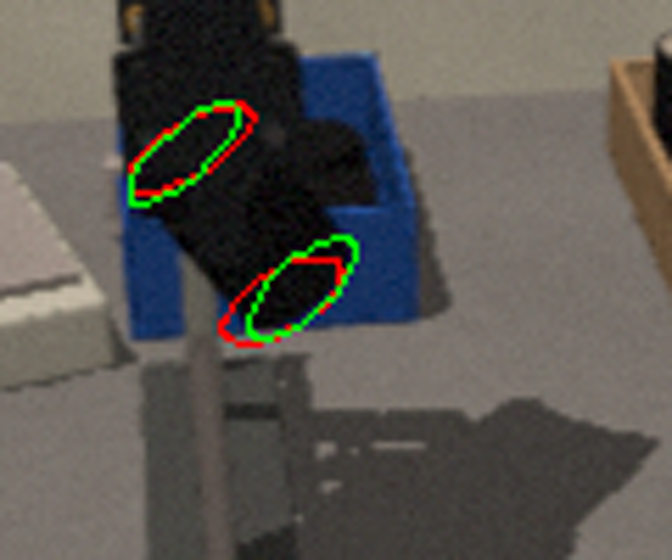

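Run:
```python
from h import *
im=vision.snapshot("side").astype(float)
im=np.clip((im/255)**.4*255,0,255).astype(np.uint8)
cv2.imwrite("pics/s15.png",cv2.resize(im[90:190,220:340],None,fx=5.6,fy=5.6,interpolation=cv2.INTER_CUBIC))
```

```text
(no output)
```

View pics/s15.png

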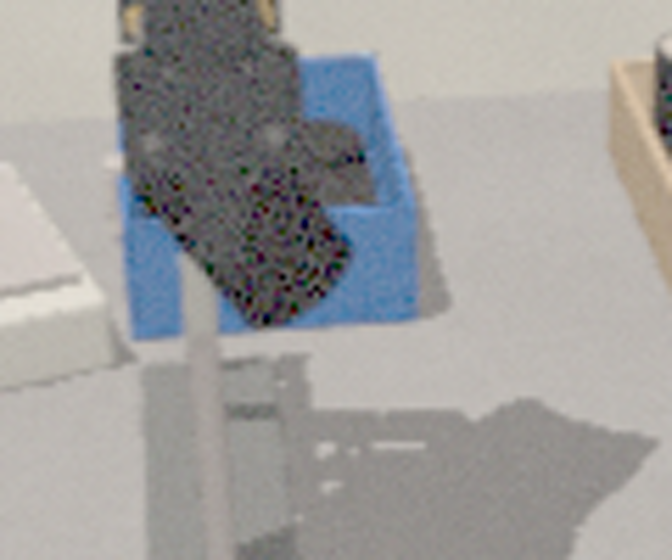

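Emit:
{"api": "send_rows", "payload": {
  "series": [
    {"delta_pos": [0,0,0],"turn": 0,"jaw": 1},
    {"delta_pos": [0,0,0],"turn": 0,"jaw": 1},
    {"delta_pos": [0,0.5,-0.3],"turn": 0,"jaw": 1},
    {"delta_pos": [0,1.5,-1],"turn": 0,"jaw": 1},
    {"delta_pos": [0,3,-2.5],"turn": 0,"jaw": 1},
    {"delta_pos": [0,5,-4.5],"turn": 0,"jaw": 1},
    {"delta_pos": [0,7,-7],"turn": 0,"jaw": 1},
    {"delta_pos": [0,7,-8],"turn": 0,"jaw": 1}
  ],
  "force": 30
}}

```text
clock: 18.43
tool_pos: [0.5929, 0.2487, 0.2742]
eef_rot: [0.708, 0.706, 0.001, 0.001]
contact_force: [0.8, -0.3, -0.8]
opening: 0.637
```

```bash
python3 jt.py pics/w16.png .059 wrist 200,180,250,220 25 35
python3 - <<'E'
from h import *
zl=np.array([-.964*np.sin(np.radians(35)),.264*np.sin(np.radians(35)),np.cos(np.radians(35))])
L=np.array([.7264,-.1165,.0975]);C=L+.185*zl;G=C+.018*zl
print(C,G, "TCP",G-[0,0,.008]); delta(G-[0,0,.008],74.7)
im=vision.snapshot("side");cv2.imwrite("pics/s16.png",im)
E
```

```text
clock 18.4833 pos [0.5914 0.2495 0.2751] yaw 89.84 q [-0.28  0.7  -0.37  1.48  0.28  1.01  0.86] tilt 0.14 | delta [ 0.02 -7.16  8.19] turn -0.2 F [ 0.7 -0.5  0.7] op 0.635
[ 0.62410838 -0.08848653  0.24904313] [ 0.61415568 -0.08576089  0.26378786] TCP [ 0.61415568 -0.08576089  0.25578786]
clock 18.4833 pos [0.5914 0.2495 0.2751] yaw 89.84 q [-0.28  0.7  -0.37  1.48  0.28  1.01  0.86] tilt 0.14 | delta [-33.53   2.37   1.89] turn 15.1 F [ 0.7 -0.5  0.7] op 0.635
```

View pics/w16.png

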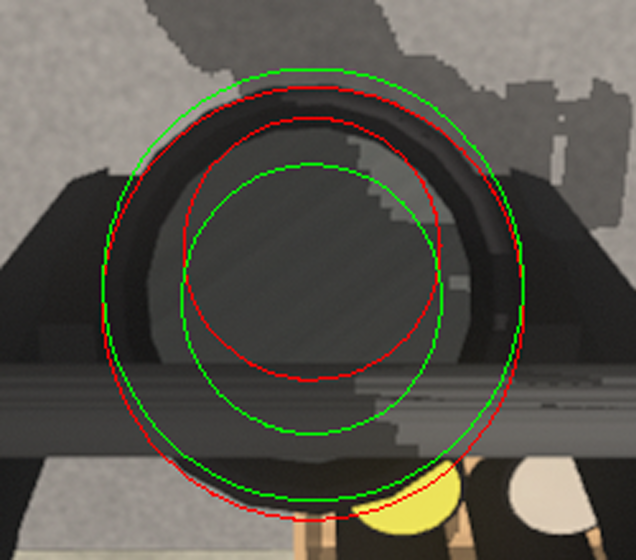

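View pics/s16.png

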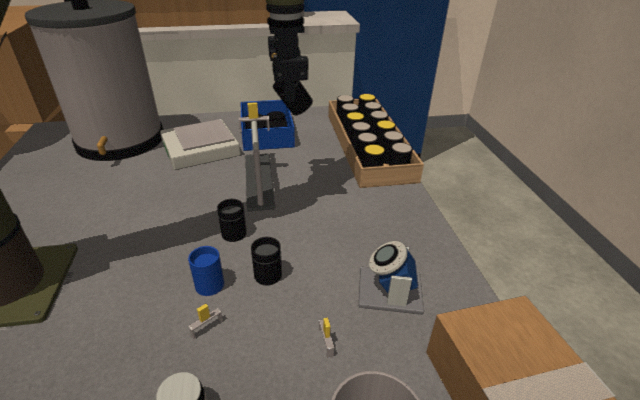

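Emit:
{"api": "send_rows", "payload": {
  "series": [
    {"delta_pos": [-1.5,0.1,0],"turn": 0,"jaw": 1},
    {"delta_pos": [-4.5,0.3,0],"turn": 2,"jaw": 1},
    {"delta_pos": [-8,0.6,0],"turn": 5,"jaw": 1},
    {"delta_pos": [-11.5,0.9,0],"turn": 8,"jaw": 1},
    {"delta_pos": [-15,1.1,0],"turn": 11,"jaw": 1},
    {"delta_pos": [-18.5,1.3,0.3],"turn": 14,"jaw": 1},
    {"delta_pos": [-22,1.6,0.6],"turn": 15.1,"jaw": 1},
    {"delta_pos": [-25,1.8,1],"turn": 15.1,"jaw": 1}
  ]
}}

```text
clock: 19.2
tool_pos: [0.6046, -0.0042, 0.2607]
eef_rot: [0.795, 0.607, -0.003, -0.001]
contact_force: [1.2, -1.3, -1.3]
opening: 0.637
```

```bash
cat > fin.py <<'E'
from h import *
zl=np.array([-.964*np.sin(np.radians(35)),.264*np.sin(np.radians(35)),np.cos(np.radians(35))])
L=np.array([.7264,-.1165,.0975]);C=L+.185*zl;G=C+.018*zl
if __name__=="__main__": delta(G-[0,0,.008],74.7)
E
python3 fin.py
```

```text
clock 19.2 pos [ 0.6046 -0.0042  0.2607] yaw 74.76 q [ 0.11  0.66 -0.31  1.61  0.24  0.92  1.01] tilt 0.35 | delta [-7.62  3.07  0.51] turn 0.1 F [ 1.2 -1.3 -1.3] op 0.637
```

Emit:
{"api": "send_rows", "payload": {
  "series": [
    {"delta_pos": [-2.5,1,0.2],"turn": 0,"jaw": 1},
    {"delta_pos": [-5,2,0.4],"turn": 0,"jaw": 1},
    {"delta_pos": [-6.8,2.7,0.5],"turn": 0,"jaw": 1},
    {"delta_pos": [-7.5,3,0.5],"turn": 0,"jaw": 1},
    {"delta_pos": [-7.5,3,0.5],"turn": 0,"jaw": 1},
    {"delta_pos": [-7.5,3,0.5],"turn": 0,"jaw": 1},
    {"delta_pos": [-7.5,3,0.5],"turn": 0,"jaw": 1}
  ]
}}

```text
clock: 19.78
tool_pos: [0.6163, -0.0779, 0.2574]
eef_rot: [0.793, 0.609, 0.0, -0.001]
contact_force: [0.2, 0.6, 0.3]
opening: 0.635
```

```bash
python3 fin.py
python3 - <<'E'
from h import *
from jt import jar
import fin
s=st();M=R.from_quat(s["eef_rot"]).as_matrix();G=np.array(s["tool_pos"])-.008*M[:,2]
for cam in ("side","top"):
    p=P(cam);im=vision.snapshot(cam);cv2.imwrite(f"pics/{cam}17.png",im)
    b=np.clip((im/255.)**.5*255,0,255).astype(np.uint8)
    for a,col in ((30,(0,0,255)),(35,(0,255,0))):
        t=np.radians(a); ax=-M[:,1]*np.sin(t)+np.array([0,0,1])*np.cos(t)
        for q in jar(p,G,ax,.059): cv2.polylines(b,[np.int32(np.round(q*4))],True,col,1,shift=2)
    c=proj(cam,G,p).astype(int); x0,y0=max(c[0]-75,0),max(c[1]-50,0)
    cv2.imwrite(f"pics/{cam}17o.png",cv2.resize(b[y0:y0+140,x0:x0+190],None,fx=4,fy=4,interpolation=cv2.INTER_CUBIC)); print(cam,x0,y0)
E
```

```text
clock 19.7833 pos [ 0.6163 -0.0779  0.2574] yaw 75.05 q [ 0.23  0.69 -0.32  1.56  0.25  0.93  1.14] tilt 0.14 | delta [-0.82 -0.    0.16] turn 0.4 F [0.2 0.6 0.3] op 0.635
side 248 119
top 317 124
```

View pics/side17o.png

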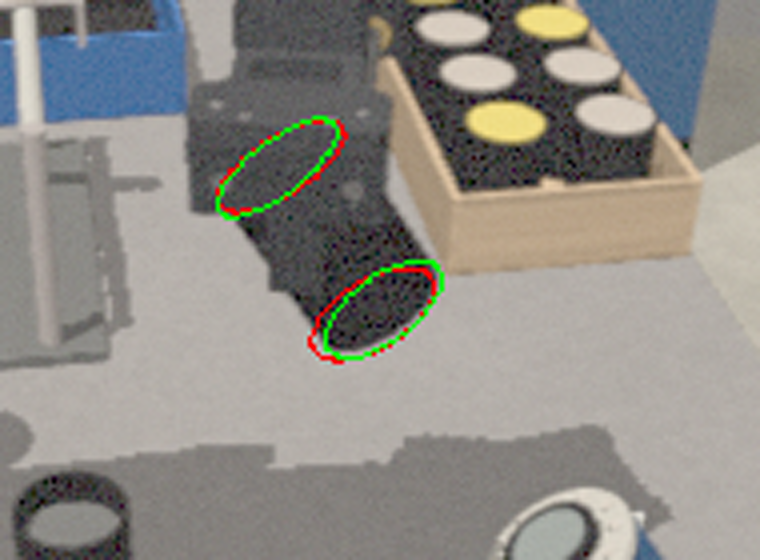

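View pics/side17.png

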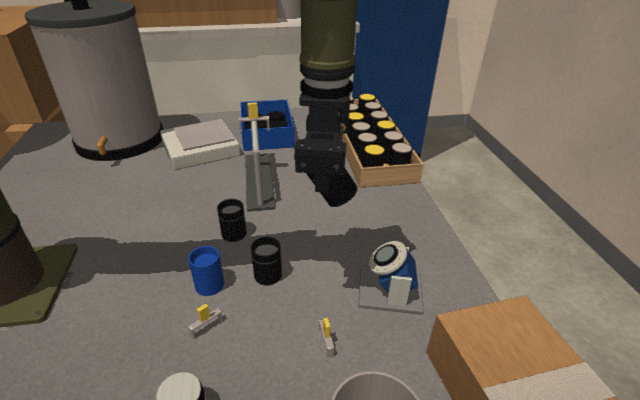

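View pics/top17o.png

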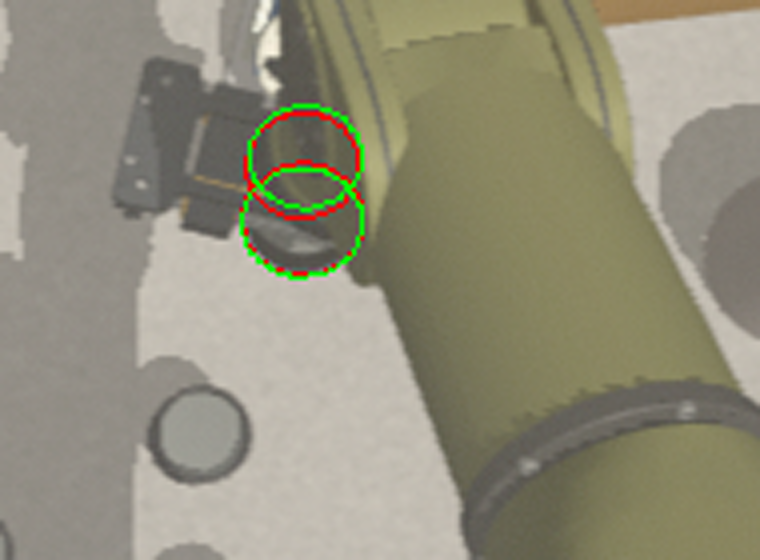

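Emit:
{"api": "send_rows", "payload": {
  "series": [
    {"delta_pos": [-0.3,0,0.2],"turn": 0,"jaw": 1},
    {"delta_pos": [-0.5,0,0.4],"turn": 0,"jaw": 1},
    {"delta_pos": [-0.5,0,0.4],"turn": 0,"jaw": 1},
    {"delta_pos": [-0.5,0,0.4],"turn": 0,"jaw": 1},
    {"delta_pos": [-0.5,0,0.4],"turn": 0,"jaw": 1},
    {"delta_pos": [-0.5,0,0.4],"turn": 0,"jaw": 1},
    {"delta_pos": [-0.5,0,0.4],"turn": 0,"jaw": 1},
    {"delta_pos": [-0.5,0,0.4],"turn": 0,"jaw": 1}
  ]
}}

```text
clock: 20.55
tool_pos: [0.6157, -0.0852, 0.2538]
eef_rot: [0.794, 0.608, 0.0, -0.0]
contact_force: [0.3, -0.2, -1.1]
opening: 0.639
```

Emit:
{"api": "send_rows", "payload": {
  "series": [
    {"delta_pos": [0,0,0],"turn": 0,"jaw": 1},
    {"delta_pos": [0,0,0],"turn": 0,"jaw": 1},
    {"delta_pos": [0,0,0],"turn": 0,"jaw": 1},
    {"delta_pos": [0,0,0],"turn": 0,"jaw": 1},
    {"delta_pos": [0,0,0],"turn": 0,"jaw": 1},
    {"delta_pos": [0,0,0],"turn": 0,"jaw": 1},
    {"delta_pos": [0,0,0],"turn": 0,"jaw": 1},
    {"delta_pos": [0,0,0],"turn": 0,"jaw": 1}
  ]
}}

```text
clock: 21.22
tool_pos: [0.6157, -0.0853, 0.2537]
eef_rot: [0.794, 0.608, 0.0, -0.0]
contact_force: [0.7, 0.4, -0.5]
opening: 0.639
```

```bash
python3 fin.py
python3 - <<'E'
from h import *
from jt import jar
import fin
def chk():
    s=st();M=R.from_quat(s["eef_rot"]).as_matrix();G=np.array(s["tool_pos"])-.008*M[:,2]
    for a in (30,34):
        t=np.radians(a);ax=-M[:,1]*np.sin(t)+np.array([0,0,1])*np.cos(t);C=G-.019*ax
        d=C-fin.L; al=d@fin.zl; print(a,"along",round(al,4),"off",np.round(np.linalg.norm(d-al*fin.zl),4),"ang",round(np.arccos(ax@fin.zl),3),"qd",np.abs(s["qd"]).max())
    return G,M
G,M=chk()
p=P("side");im=vision.snapshot("side");cv2.imwrite("pics/side18.png",im)
b=np.clip((im/255.)**.5*255,0,255).astype(np.uint8)
for a,col in ((30,(0,0,255)),(35,(0,255,0))):
    t=np.radians(a); ax=-M[:,1]*np.sin(t)+np.array([0,0,1])*np.cos(t)
    for q in jar(p,G,ax,.059): cv2.polylines(b,[np.int32(np.round(q*4))],True,col,1,shift=2)
a1,a2=fin.L,fin.L+.14*fin.zl
cv2.line(b,*[tuple(int(v) for v in proj("side",x,p)) for x in (a1,a2)],(255,0,255),1)
cv2.imwrite("pics/side18o.png",cv2.resize(b[80:300,220:440],None,fx=2.7,fy=2.7,interpolation=cv2.INTER_CUBIC))
chk()
E
```

```text
clock 21.2167 pos [ 0.6157 -0.0853  0.2537] yaw 74.88 q [ 0.24  0.69 -0.32  1.57  0.25  0.92  1.14] tilt 0.01 | delta [-0.09 -0.14 -0.21] turn 0.2 F [ 0.7  0.4 -0.5] op 0.639
30 along 0.1815 off 0.002 ang 0.089 qd 0.001953944209039662
34 along 0.1814 off 0.001 ang 0.025 qd 0.001953944209039662
30 along 0.1815 off 0.002 ang 0.089 qd 0.0016787107655168935
34 along 0.1815 off 0.001 ang 0.025 qd 0.0016787107655168935
```

View pics/side18o.png

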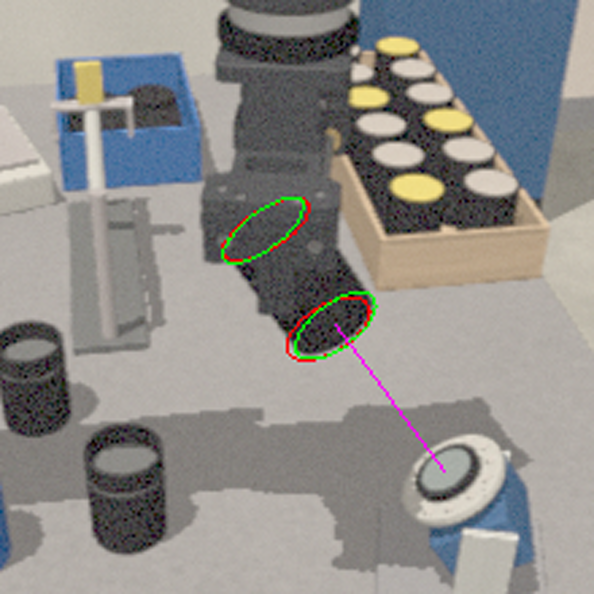

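The line of view meets the centre of the underside, the bridge hangs level on the rail, and everything is still. Handing in.

```bash
python3 -c "
from plant import order
print(order.finish_job())"
```

```text
the job is handed in; nothing more can be done
None
```

I hung the bridge over the drip rail and handed the job in at about 21 s of the 56 s, with the jar held still in front of the inspection camera. No verdict was reported.

- **Bridge:** I lifted it by the fin and set it down until the wrist force showed contact. After I let go it hung level with one leg on either side, about 5 cm from the middle of the rail. The last picture shows it still hanging there.
- **Jar:** The moves could only turn the tool about its own axis, so I tilted the jar in a light 8 N grip by pushing it against the rail. I then raised the grip to 30 N and carried the jar to the lens.
- **Final pose:** The jar centre is about 181 mm from the glass and about 2 mm off the line of view. Its axis is roughly 0.03–0.09 rad from that line, and joint speeds are near zero. These figures come from the measured tool pose and a tilt estimated from the pictures.
- **Other jars:** The last side pictures show the two other black jars standing, with no shift that I could see.
- **Disagreement:** The wrist view suggested a tilt of about 30° and the side view about 33–35°, probably because the jar slid a few millimetres in the grip while tilting. Both are well within the allowed 0.22 rad.

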